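Load the diffuser cassette of a surplus spotlight

ROBOT

A 6-joint arm with a two-finger parallel gripper is mounted at the origin on the work surface. World frame = base frame: x ahead of the robot, y to its left, z up, the work surface at z = 0. Lengths are in m, angles in rad, forces in N, time in s.
With the tool pointing down it reaches from about 0.4 to 0.825 m from the base axis. Payload 7 kg.
Tool frame: the origin (TCP) lies midway between the tips of the shut fingers; the grasp point (between the pads) lies 19 mm behind it; z points along the fingers, y is the line along which they close (so a half turn about z gives the same grasp; the last joint's range is limited). The gripper opens to 88 mm and grips with 3 to 60 N. Pads are 19 mm wide; open, the fingers measure 130 mm over their backs; the gripper's body (78 mm by 193 mm) begins 47 mm behind the grasp point.
Start: joints at [-0.947, 0.359, 0.012, 0, -1.224, -0.288], TCP at [0.222, -0.637, 0.227] pointing down, gripper open.
Joint ranges: [-3.07, 3.07], [-1.43, 2.12], [-1.02, 1.25], [-3.03, 1.67], [-3.05, -0], [-3.03, 3.03]. Speed limits (rad/s): [2.39, 2.39, 3.01, 3.14, 3.14, 3.14].

INTERFACE

Orientations are given as [roll, pitch, yaw] about the fixed x, y, z axes, in that order (R = Rz(yaw) Ry(pitch) Rx(roll)).
In Python, from station import get_state, grab_frame, calibration, job_done, boxes_of, regions_of, spot_point gives the robot as it stands. The module is installed in compiled form; this text tells all that it offers.
- The arm moves only by the tool arm_command, never from a script. Its argument "commands" is a list of rows, each an object of numbers: "tx", "ty", "tz": the shift along the tool's x, y, z each as a share of 25 cm, from -1 to 1; "twist": the turn about the tool's z as a share of 180 degrees, from -1 to 1. A call has exactly 8 rows; each row is the pose to reach, as a shift and turn from the pose commanded when the call began, along the tool's axes at that moment, turning the shorter way round; what a row does not reach only later rows make up. A row lasts 1/12 s, in which the tool goes at most 41.7 mm and 7.16 degrees, less where a joint would pass 70% of its speed; a pose out of reach is approached as far as the arm can. A call with a number of a shift or a turn outside -1 to 1 is refused whole. A call with a gripper value outside its range is refused whole. "claw" is the opening, from 0 (shut) to 1 (fully open), set as the call begins (left out, the last holds). The fingers move at their own pace and stop on an object; "grip_force" is the grip in N (left out, the last holds). Time passes only in rows, so rows that repeat a pose let the fingers close, or fill a call up. It gives the time, the measured TCP pose, the force, the opening and the grip force at its end, in the units of the state.
- get_state(): the state, without advancing time (a new reading comes with each control period).
- grab_frame(name): name is "scene" or "top"; returns the picture (400x640x3 uint8, red, green, blue); there is no depth.
- calibration(name): a dict with "camera_matrix" (3x3 intrinsics, pixels), "extrinsics" (4x4, takes a point from camera to world coordinates). Camera axes: x right, y down, z forward; pixel columns grow to the right and rows downward; lengths in m; the calibration is good to about 2 mm. A picture is of the moment at which its call begins. calibration takes no time and is no camera call.
- job_done(): hands the job in; it is judged then, once.
Trained networks look in the newest picture that a camera, given by its name, has taken for a name from the list of things; names that differ only in an ending like _2 or _b are one class to them, and where a whole thing is asked for, a point or a joint stands for the part that bears it (a point fixed in the world has none). Each returns a list of dicts, best first, with "score" (0 to 1); they miss things now and then, are a little off and sometimes report something else, mostly with a low value. They report only what shows in the picture. A call takes as long as a camera call. They do not tell look-alikes from the thing itself.
- boxes_of(query, camera): "rect" ([left, top, right, bottom] in pixels, round what is visible of it).
- regions_of(query, camera): "region" (400x640 bool, what is visible of it) and "rect" ([left, top, right, bottom] in pixels, round what is visible of it).
- spot_point(query, camera): "uv" ([column, row] in pixels: a listed point, or the origin of a listed thing).
The state is a dict: "t": time; "q": joint angles; "qd": joint speeds; "joint_efforts": joint torques, N m; "eef_pos": TCP position; "ee_rot": TCP orientation; "force": force on the tool from outside, world axes, zero at the start; "moment": the same for the moment, N m; "width": finger opening in m; "gripper_force": force on a finger pad.
Only numpy, scipy, OpenCV 4.12 (cv2) and the standard library are available. Lean on these libraries where they do the work, as an engineer would, in place of code of your own. Each camera call takes 0.05 s, during which the arm holds its last target. There are 200 camera calls.

TASK

Lift the cover off the filter cassette by its knob and set it right way up on the cork mat. Then slide every loose diffuser disc on the table fully home into the cassette, grip bar up, one to a slot, so that the slots are filled from the bottom with none skipped. When all discs are in, put the cover back so that it sits squarely down on the cassette, let go, and leave the other goods where they are.

Things in the scene. Friction and masses are not known exactly. Their poses are not given: they have to be found in the camera images.
- cassette: aluminium box fixed to the table, 102 mm (x) by 116 mm (y), 100 mm high, open at the top and at the front (-x, towards the robot). Origin: centre of its underside; z up; discs slide in along +x. The side walls are 5 mm thick, 106 mm apart; each carries three grey rails 14 mm wide, 15 mm thick, with a 78 mm wide corridor between left and right for grip bars and fingers
- slot_low (a point): home point of the lowest slot, on its rail tops, 20 mm above the table; axes as the cassette. A disc's edges ride on a pair of rails; two corner stops at the back (full height) halt a disc when its centre is over the cassette's origin, and the centre of its underside is then at this point. The gap above the rails is 13 mm high
- slot_mid (a point): the same for the middle slot, 48 mm above the table (28 mm pitch), gap 13 mm high
- slot_top (a point): the same for the top slot, 76 mm above the table, free above once the cover is off; side walls and stops reach 24 mm above these rails
- lid: loose aluminium cover 0.25 kg, an upside-down tray 116 (x) by 130 (y) mm. Origin: centre, at the skirt's lower edge. Skirt 12 mm deep, inside 110 by 124 mm (4 mm play each way round the cassette); flat top's upper face at z 17 mm; on it a black flat-sided knob 14 (x) by 44 (y) by 20 mm tall. Starts on the cassette: seated, origin 88 mm above the table over the cassette's, x along x (either way)
- mat: cork mat 190 by 190 mm, 4 mm thick, fixed to the table, free of other things. Origin: centre of its underside, z up
- disc_a: one of up to three equal round diffuser discs (opal glass in an aluminium rim, 0.11 kg), 100 mm across, 6 mm thick, flat on the table; on its middle stands a black grip bar 14 mm thick (along x), 40 mm long (along y), 16 mm tall, top 22 mm above the underside. Origin: centre of the underside, z up. A missing disc reads None from the start
- disc_b: one of up to three equal round diffuser discs (opal glass in an aluminium rim, 0.11 kg), 100 mm across, 6 mm thick, flat on the table; on its middle stands a black grip bar 14 mm thick (along x), 40 mm long (along y), 16 mm tall, top 22 mm above the underside. Origin: centre of the underside, z up. A missing disc reads None from the start
- disc_c: one of up to three equal round diffuser discs (opal glass in an aluminium rim, 0.11 kg), 100 mm across, 6 mm thick, flat on the table; on its middle stands a black grip bar 14 mm thick (along x), 40 mm long (along y), 16 mm tall, top 22 mm above the underside. Origin: centre of the underside, z up. A missing disc reads None from the start
- multimeter: bystander: handheld meter lying flat, 165 (x) by 82 by 36 mm; origin at the centre of its underside
- adapter: bystander: black mains adapter, 85 (x) by 55 by 45 mm, with two prongs up to 63 mm; origin at the centre of its underside
- battery: bystander: black sealed battery, 100 (x) by 65 by 60 mm, terminals up to 68 mm; origin at the centre of its underside
- mug: bystander: white mug, 80 mm across, 90 mm high, handle at +y; origin at the centre of its underside
- tape: bystander: roll of tape, 100 mm across, 45 mm high; origin at the centre of its underside
- screwdriver: bystander: screwdriver 200 mm long lying along its x; origin near its middle
- handset: bystander: small radio lying flat, 60 (x) by 110 (y) by 30 mm; origin at the centre of its underside
Mind the look-alikes: they are no part of the job. What is shaped like the disc_c but purple or turquoise is not meant. Leave any green look-alike of the disc_b alone.

How it is judged:
By the outcome, as a careful person would: the job done as asked, in the order asked, and still so for the second after the job is handed in, with the robot touching nothing.
Of disc_a, disc_b, disc_c only 2 to 3 are there at a start; the rules pass over those that are not, and their reading is None.
At some moment in a run one of disc_a, disc_b, disc_c may be knocked a few centimetres aside while the robot is not near it.
Once in a run the grip may slacken for a moment while it holds something.
It also fails if it takes over 210 s, if anything falls off the work surface, if the arm or the gripper's body presses on something with over 40 N, if the wrist force passes 120 N, or if a joint passes its speed limit or range.

## Working session

There is one attempt and no reset: what is moved stays moved. The work goes in short steps, Python scripts to look and compute and a tool call to move; the robot and the scene stay as the last step left them, time stands still between calls to the robot, and variables do not carry over. Pictures are saved under pics/ and viewed, at most 14 in all, crops included, and the job is handed in when it is done.

Besides the shell and the picture viewer there is one more tool, called after ">>>" as a command line: name --argument value ..., lists and objects as JSON in quotes. arm_command: Moves the arm, as the interface text tells. Shift numbers are shares of 25 cm and turn numbers shares of 180 degrees, none past 1 either way. Its arguments: {"type":"object","properties":{"commands":{"type":"array"},"claw":{"type":"number"},"grip_force":{"type":"number"}},"required":["commands"]}

```bash
mkdir -p pics
cat > h.py <<'E'
import numpy as np, cv2
from station import *
def save(n,f,crop=None,s=1):
    im=f[:,:,::-1]
    if crop: im=im[crop[1]:crop[3],crop[0]:crop[2]]
    if s!=1: im=cv2.resize(im,None,fx=s,fy=s,interpolation=cv2.INTER_CUBIC)
    cv2.imwrite('pics/'+n+'.png',im)
def w(cam,uv,z):
    c=calibration(cam);K=np.array(c['camera_matrix']);T=np.array(c['extrinsics'])
    d=T[:3,:3]@np.linalg.solve(K,[uv[0],uv[1],1.]);o=T[:3,3]
    return o+d*(z-o[2])/d[2]
def px(cam,P):
    c=calibration(cam);K=np.array(c['camera_matrix']);T=np.array(c['extrinsics'])
    p=K@(T[:3,:3].T@(np.array(P,float)-T[:3,3]));return p[:2]/p[2]
E
python3 - <<'E'
from h import *
t=grab_frame('top');save('top0',t);s=grab_frame('scene');save('scene0',s)
for c in('top','scene'):
    T=np.array(calibration(c)['extrinsics']);print(c,T.round(3).tolist(),calibration(c)['camera_matrix'])
for q,z in(('cassette',0),('lid',.088),('mat',0),('disc_a',0),('slot_low',.02)):
    for c in('top','scene'):
        for d in spot_point(q,c)[:5]: print(q,c,round(d['score'],2),np.round(d['uv'],1),w(c,d['uv'],z).round(3))
st=get_state();print(st)
E
```

```text
top [[-0.019, -0.991, 0.13, 0.397], [-1.0, 0.017, -0.019, -0.047], [0.016, -0.131, -0.991, 1.143], [0.0, 0.0, 0.0, 1.0]] [[367.06946226   0.         312.98436587]
 [  0.         367.06946226 198.8846344 ]
 [  0.           0.           1.        ]]
scene [[-0.826, 0.481, -0.294, 1.075], [0.563, 0.694, -0.449, 0.742], [-0.012, -0.536, -0.844, 1.597], [0.0, 0.0, 0.0, 1.0]] [[497.71138724   0.         314.86200206]
 [  0.         497.71138724 190.41697405]
 [  0.           0.           1.        ]]
cassette top 0.5 [353.6 170.3] [ 0.636 -0.199  0.   ]
cassette scene 0.85 [276.6 189.2] [ 0.636 -0.195 -0.   ]
lid top 0.86 [353.  166.5] [ 0.629 -0.186  0.088]
lid top 0.6 [218.8 272.4] [0.331 0.202 0.088]
lid top 0.55 [149.6 163.2] [0.649 0.407 0.088]
lid top 0.25 [291.6 172.5] [ 0.614 -0.006  0.088]
lid scene 0.8 [272.4 176. ] [ 0.642 -0.201  0.088]
mat top 0.91 [224.3 180.5] [0.61 0.21 0.  ]
mat top 0.52 [217.9 275. ] [0.318 0.226 0.   ]
mat scene 0.73 [345.3 268.3] [0.612 0.216 0.   ]
mat scene 0.47 [407.2 274.3] [0.451 0.354 0.   ]
mat scene 0.34 [277.2 186.4] [ 0.627 -0.204  0.   ]
disc
[... 547 characters left out ...]
276.1 186.2] [ 0.636 -0.196  0.02 ]
{'t': 0.6, 'q': array([-9.46877135e-01,  3.58575952e-01,  1.18780028e-02, -2.47112684e-05,
       -1.22410214e+00, -2.88108799e-01]), 'qd': array([-0.00040582, -0.00024772,  0.0013912 , -0.00031749,  0.00058078,
       -0.00130097]), 'joint_efforts': array([ 6.08295122e-04, -5.81992435e+01,  2.93181986e+01,  6.99970588e+00,
        1.23967658e-02, -3.76542607e-05]), 'eef_pos': array([ 0.22241496, -0.63726304,  0.22656276]), 'ee_rot': array([ 3.14158245e+00,  2.12153214e-05, -2.80579066e+00]), 'force': array([-0.79506542, -1.15970363, -0.13453504]), 'moment': array([ 0.01360449,  0.00259158, -0.00261508]), 'gripper_force': 0.0, 'width': 0.08723381992373067}
```

View pics/top0.png

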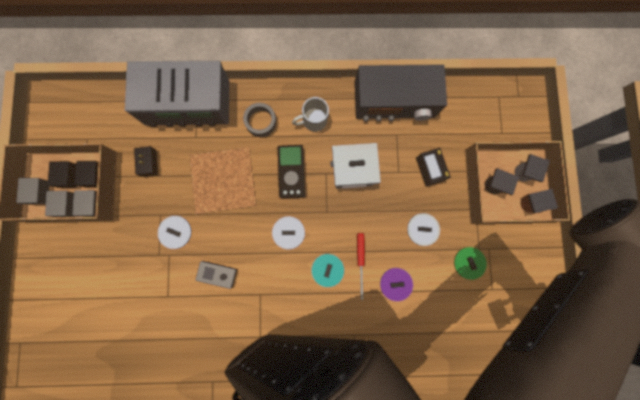

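View pics/scene0.png

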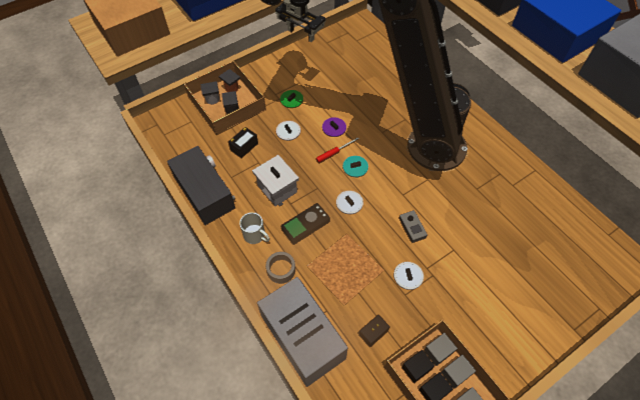

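The top view shows three white discs at about (174,232), (289,232) and (424,229). The look-alikes to avoid are turquoise (328,270), purple (396,284) and green (470,263). The cassette with its lid is at (356,165), the mat at (223,180), and the screwdriver lies in front of the cassette at (361,255).

```bash
cat >> h.py <<'E'
def blob(f,cam,c,r,zs,zk):
    """white blob round pixel c: centre at height zs; dark bar inside: centre, direction at height zk"""
    H=cv2.cvtColor(f,cv2.COLOR_RGB2HSV).astype(int)
    yy,xx=np.mgrid[:400,:640];near=np.hypot(xx-c[0],yy-c[1])<r
    wh=((H[...,1]<60)&(H[...,2]>110)&near).astype(np.uint8)
    n,l,s,ce=cv2.connectedComponentsWithStats(wh);k=1+np.argmax(s[1:,4])
    hull=cv2.convexHull(np.argwhere(l==k)[:,::-1].astype(np.int32))
    m=np.zeros((400,640),np.uint8);cv2.fillConvexPoly(m,hull,1)
    M=cv2.moments(m,True);cw=(M['m10']/M['m00'],M['m01']/M['m00'])
    wt=np.clip(120-H[...,2],0,None)*cv2.erode(m,np.ones((3,3)))
    p=np.argwhere(wt>0)[:,::-1];g=wt[wt>0].astype(float);ck=(p*g[:,None]).sum(0)/g.sum()
    P=np.array([w(cam,q,zk)[:2] for q in p]);C=(P*g[:,None]).sum(0)/g.sum();D=P-C
    e,v=np.linalg.eigh((D*g[:,None]).T@D);d=v[:,1];d=d*np.sign(d[1])
    return w(cam,cw,zs)[:2].round(4),C.round(4),round(float(np.degrees(np.arctan2(-d[0],d[1]))),1),m.sum(),cv2.minAreaRect(hull)
E
python3 - <<'E'
from h import *
t=grab_frame('top');s=grab_frame('scene')
for n,P in(('A',(.437,.36,.006)),('B',(.437,.005,.006)),('C',(.452,-.413,.006))):
    for c,f in(('top',t),('scene',s)):
        p=px(c,P);print(n,c,p.round(),*blob(f,c,p,24,.006,.020))
for c,f in(('top',t),('scene',s)):
    p=px(c,(.632,-.195,.105));print('lid',c,*blob(f,c,p,34,.105,.122))
    for d in regions_of('mat',c)[:1]:
        q=np.argwhere(d['region'])[:,::-1].astype(np.float32);hull=cv2.convexHull(q)[:,0]
        W=np.array([w(c,h,.004)[:2] for h in hull],np.float32);print('mat',cv2.minAreaRect(W))
    H=regions_of('lid',c)[0];q=np.argwhere(H['region'])[:,::-1].astype(np.float32);hull=cv2.convexHull(q)[:,0]
    W=np.array([w(c,h,.105)[:2] for h in hull],np.float32);print('lidreg',cv2.minAreaRect(W))
a=cv2.resize(t[130:260,150:480],None,fx=2.4,fy=2.4,interpolation=2)
b=cv2.resize(s[80:300,240:450],None,fx=1.3,fy=1.3,interpolation=2)
im=np.zeros((a.shape[0]+b.shape[0],a.shape[1],3),np.uint8);im[:a.shape[0]]=a;im[a.shape[0]:,:b.shape[1]]=b;save('crop1',im)
E
```

```text
A top [174. 237.] [0.4514 0.3602] [0.4512 0.3575] -23.2 892 ((174.0, 232.0), (32.0, 32.0), 90.0)
A scene [412. 273.] [0.4523 0.36  ] [0.4537 0.3607] -26.3 645 ((408.0, 275.0), (26.0, 28.0), 90.0)
B top [290. 234.] [0.4436 0.0103] [0.4428 0.01  ] -1.0 867 ((288.0, 232.0), (32.0, 32.0), 90.0)
B scene [350. 200.] [0.4445 0.0107] [0.4456 0.0125] -4.0 501 ((349.0, 202.0), (22.0, 26.0), 90.0)
C top [424. 227.] [ 0.4455 -0.4093] [ 0.4456 -0.4079] -6.7 840 ((423.25006103515625, 229.25003051757812), (31.819805145263672, 31.11269760131836), 45.0)
C scene [286. 130.] [ 0.4474 -0.4101] [ 0.4484 -0.4074] -8.7 378 ((287.5, 130.0), (18.0, 23.0), 90.0)
lid top [ 0.6302 -0.191 ] [ 0.6297 -0.1922] -31.0 1981 ((354.9204406738281, 165.30532836914062), (42.50564193725586, 47.42804718017578), 86.18592071533203)
mat ((0.613169252872467, 0.21626025438308716), (0.19033020734786987, 0.18969549238681793), 6.9239678382873535)
lidreg ((0.6337798833847046, -0.1900559961795807), (0.11928698420524597, 0.1323544979095459), 2.935514211654663)
lid scene [ 0.6356 -0.1915] [ 0.6359 -0.1893] -0.1 1010 ((274.8852233886719, 173.76229858398438), (35.08210754394531, 31.369037628173828), 50.194427490234375)
mat ((0.6141549348831177, 0.21469223499298096), (0.19563786685466766, 0.19521033763885498), 6.6725006103515625)
lidreg ((0.6375827789306641, -0.19056138396263123), (0.12014564871788025, 0.1408243477344513), 2.92612886428833)
```

View pics/crop1.png

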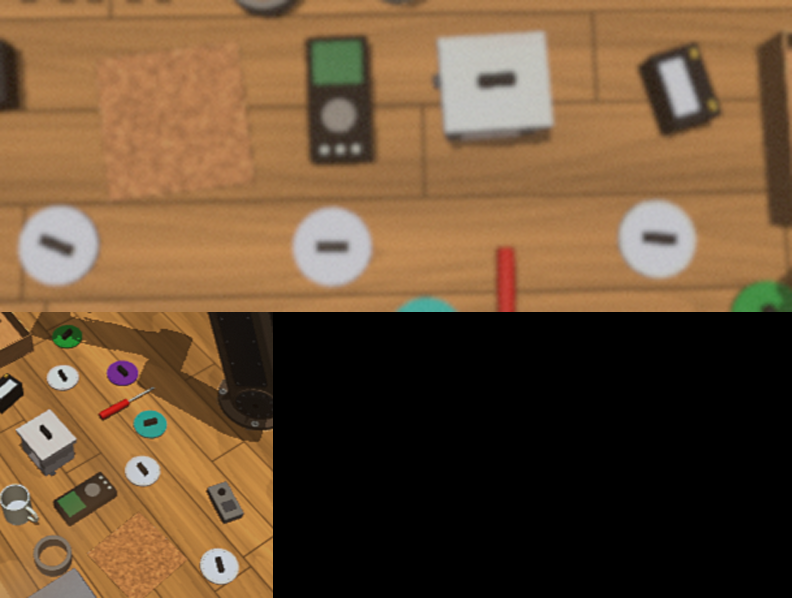

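The crop confirms the picks: white discs A, B and C with black bars, the lid with its knob on the cassette, and the mat clear. I choose those three white discs and will leave the green, purple and turquoise ones alone. Lid first.

```bash
cat >> h.py <<'E'
def plan(*T,start=None):
    s=get_state();p=np.r_[s['eef_pos'],s['ee_rot'][2]] if start is None else np.array(start,float)
    print('t',round(s['t'],1),'tcp',s['eef_pos'].round(4),'rot',s['ee_rot'].round(3),'F',s['force'].round(1),'w',round(s['width'],4))
    for q in T:
        q=np.array(q,float);d=q[:3]-p[:3];y=p[3];dy=(q[3]-y+np.pi)%(2*np.pi)-np.pi
        v=[d[0]*np.cos(y)+d[1]*np.sin(y),d[0]*np.sin(y)-d[1]*np.cos(y),-d[2],-dy]
        sh=np.array(v)/[.25,.25,.25,np.pi]
        print('->',q.round(3),'sh',sh.round(4),'rows',round(max(np.linalg.norm(d)/.0417,abs(np.degrees(dy))/7.16),1));p=q
E
python3 -c "
from h import *
plan((.43,-.41,.227,-2.1),(.634,-.191,.18,-1.52),(.634,-.191,.11,-1.52))"
```

```text
t 0.9 tcp [ 0.2224 -0.6373  0.2266] rot [-3.142 -0.    -2.806] F [-0.9  0.1 -0.8] w 0.0879
-> [ 0.43  -0.41   0.227 -2.1  ] sh [-1.0837  0.5847 -0.0017 -0.2247] rows 7.4
-> [ 0.634 -0.191  0.18  -1.52 ] sh [-1.1681 -0.2621  0.188  -0.1846] rows 7.3
-> [ 0.634 -0.191  0.11  -1.52 ] sh [ 0.   -0.    0.28 -0.  ] rows 1.7
```

>>> arm_command --commands '[{"tx": -0.15,"ty": 0.08,"twist": -0.03},{"tx": -0.3,"ty": 0.16,"twist": -0.06},{"tx": -0.45,"ty": 0.24,"twist": -0.1},{"tx": -0.6,"ty": 0.32,"twist": -0.13},{"tx": -0.75,"ty": 0.4,"twist": -0.17},{"tx": -0.9,"ty": 0.48,"twist": -0.2},{"tx": -1,"ty": 0.54,"twist": -0.224},{"tx": -1,"ty": 0.54,"twist": -0.224}]' --claw 0.6

```text
invalid input
```

```bash
python3 -c "
from h import *
plan((.61,-.21,.2,-1.52),(.634,-.191,.18,-1.52),(.634,-.191,.11,-1.52))"
```

```text
t 0.9 tcp [ 0.2224 -0.6373  0.2266] rot [-3.142 -0.    -2.806] F [-0.9  0.1 -0.8] w 0.0879
-> [ 0.61 -0.21  0.2  -1.52] sh [-2.0271  1.1028  0.1063 -0.4093] rows 13.8
-> [ 0.634 -0.191  0.18  -1.52 ] sh [-0.071  -0.0997  0.08   -0.    ] rows 0.9
-> [ 0.634 -0.191  0.11  -1.52 ] sh [ 0.   -0.    0.28 -0.  ] rows 1.7
```

>>> arm_command --commands '[{"tx": -0.15,"ty": 0.08,"tz": 0,"twist": -0.03},{"tx": -0.3,"ty": 0.16,"tz": 0,"twist": -0.06},{"tx": -0.45,"ty": 0.24,"tz": 0,"twist": -0.1},{"tx": -0.6,"ty": 0.32,"tz": 0,"twist": -0.13},{"tx": -0.75,"ty": 0.4,"tz": 0,"twist": -0.17},{"tx": -0.9,"ty": 0.48,"tz": 0,"twist": -0.2},{"tx": -1,"ty": 0.54,"tz": 0,"twist": -0.224},{"tx": -1,"ty": 0.54,"tz": 0,"twist": -0.224}]' --claw 0.6

```text
t: 1.57
eef_pos: [0.4175, -0.4237, 0.2269]
ee_rot: [-3.14, 0.001, -2.093]
force: [-0.4, -0.9, -0.3]
width: 0.0531
gripper_force: 0.0
```

```bash
python3 -c "
from h import *
plan((.62,-.20,.2,-1.52),(.634,-.191,.18,-1.52),(.634,-.191,.11,-1.52))"
```

```text
t 1.6 tcp [ 0.4175 -0.4237  0.2269] rot [-3.140e+00  1.000e-03 -2.093e+00] F [-0.4 -0.9 -0.3] w 0.0531
-> [ 0.62 -0.2   0.2  -1.52] sh [-1.1797 -0.2557  0.1078 -0.1824] rows 7.3
-> [ 0.634 -0.191  0.18  -1.52 ] sh [-0.0331 -0.0578  0.08   -0.    ] rows 0.6
-> [ 0.634 -0.191  0.11  -1.52 ] sh [ 0.   -0.    0.28 -0.  ] rows 1.7
```

>>> arm_command --commands '[{"tx": -0.14,"ty": -0.03,"tz": 0,"twist": -0.03},{"tx": -0.28,"ty": -0.06,"tz": 0,"twist": -0.06},{"tx": -0.42,"ty": -0.09,"tz": 0.02,"twist": -0.09},{"tx": -0.56,"ty": -0.12,"tz": 0.04,"twist": -0.12},{"tx": -0.7,"ty": -0.15,"tz": 0.06,"twist": -0.15},{"tx": -0.85,"ty": -0.19,"tz": 0.08,"twist": -0.17},{"tx": -1,"ty": -0.22,"tz": 0.1,"twist": -0.182},{"tx": -1,"ty": -0.22,"tz": 0.1,"twist": -0.182}]'

```text
t: 2.23
eef_pos: [0.5915, -0.2355, 0.2]
ee_rot: [3.141, 0.001, -1.524]
force: [-0.7, -0.4, -0.2]
width: 0.0522
gripper_force: 0.0
```

```bash
python3 -c "
from h import *
plan((.634,-.191,.18,-1.52),(.634,-.191,.11,-1.52))"
```

```text
t 2.2 tcp [ 0.5915 -0.2355  0.2   ] rot [ 3.141e+00  1.000e-03 -1.524e+00] F [-0.7 -0.4 -0.2] w 0.0522
-> [ 0.634 -0.191  0.18  -1.52 ] sh [-0.17   -0.1783  0.0801 -0.0013] rows 1.6
-> [ 0.634 -0.191  0.11  -1.52 ] sh [ 0.   -0.    0.28 -0.  ] rows 1.7
```

>>> arm_command --commands '[{"tx": -0.1,"ty": -0.1,"tz": 0.04,"twist": 0},{"tx": -0.17,"ty": -0.178,"tz": 0.08,"twist": 0},{"tx": -0.17,"ty": -0.178,"tz": 0.08,"twist": 0},{"tx": -0.17,"ty": -0.178,"tz": 0.16,"twist": 0},{"tx": -0.17,"ty": -0.178,"tz": 0.24,"twist": 0},{"tx": -0.17,"ty": -0.178,"tz": 0.32,"twist": 0},{"tx": -0.17,"ty": -0.178,"tz": 0.36,"twist": 0},{"tx": -0.17,"ty": -0.178,"tz": 0.36,"twist": 0}]'

```text
t: 2.9
eef_pos: [0.6291, -0.1955, 0.1089]
ee_rot: [3.137, 0.001, -1.531]
force: [0.3, -0.5, 0.1]
width: 0.0529
gripper_force: 0.0
```

>>> arm_command --commands '[{"tx": 0,"ty": 0,"tz": 0,"twist": 0},{"tx": 0,"ty": 0,"tz": 0,"twist": 0},{"tx": 0,"ty": 0,"tz": 0,"twist": 0},{"tx": 0,"ty": 0,"tz": 0,"twist": 0},{"tx": 0,"ty": 0,"tz": 0,"twist": 0},{"tx": 0,"ty": 0,"tz": 0,"twist": 0},{"tx": 0,"ty": 0,"tz": 0,"twist": 0},{"tx": 0,"ty": 0,"tz": 0,"twist": 0}]' --claw 0 --grip_force 35

```text
t: 3.57
eef_pos: [0.6314, -0.1955, 0.1122]
ee_rot: [-3.14, -0.0, -1.53]
force: [0.7, 0.6, 2.9]
width: 0.0135
gripper_force: 35.0
```

>>> arm_command --commands '[{"tx": 0,"ty": 0,"tz": -0.02,"twist": 0},{"tx": 0,"ty": 0,"tz": -0.04,"twist": 0},{"tx": 0,"ty": 0,"tz": -0.07,"twist": 0},{"tx": 0,"ty": 0,"tz": -0.1,"twist": 0},{"tx": 0,"ty": 0,"tz": -0.14,"twist": 0},{"tx": 0,"ty": 0,"tz": -0.18,"twist": 0},{"tx": 0,"ty": 0,"tz": -0.22,"twist": 0},{"tx": 0,"ty": 0,"tz": -0.22,"twist": 0}]'

```text
t: 4.23
eef_pos: [0.6322, -0.1958, 0.1699]
ee_rot: [-3.137, -0.001, -1.53]
force: [0.2, -0.3, -0.8]
width: 0.0137
gripper_force: 35.0
```

```bash
python3 -c "
from h import *
plan((.62,.0,.18,-1.52),(.614,.215,.16,-1.52),(.614,.215,.03,-1.52))
save('s1',grab_frame('scene'),(180,80,460,340),2)"
```

```text
t 4.2 tcp [ 0.6322 -0.1958  0.1699] rot [-3.137e+00 -1.000e-03 -1.530e+00] F [ 0.2 -0.3 -0.8] w 0.0137
-> [ 0.62  0.    0.18 -1.52] sh [-0.7845  0.0167 -0.0406 -0.0032] rows 4.7
-> [ 0.614  0.215  0.16  -1.52 ] sh [-0.8601 -0.0197  0.08   -0.    ] rows 5.2
-> [ 0.614  0.215  0.03  -1.52 ] sh [ 0.   -0.    0.52 -0.  ] rows 3.1
```

View pics/s1.png

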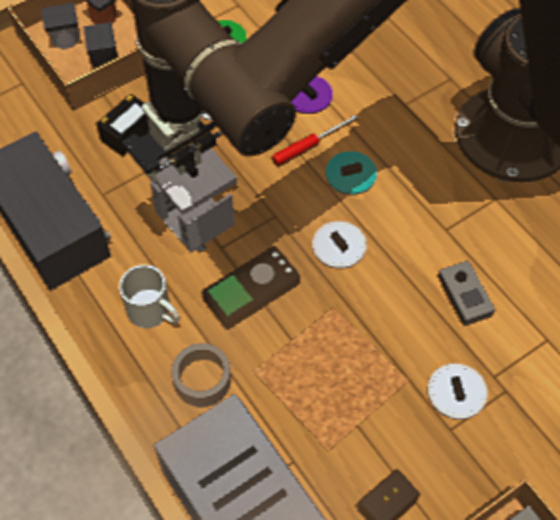

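The lid is lifted, held in the gripper above the cassette at about (195,185) in the crop. Next it goes to the mat.

>>> arm_command --commands '[{"tx": -0.1,"ty": 0,"tz": -0.05,"twist": 0},{"tx": -0.22,"ty": 0,"tz": -0.05,"twist": 0},{"tx": -0.36,"ty": 0,"tz": -0.05,"twist": 0},{"tx": -0.5,"ty": 0.01,"tz": -0.05,"twist": 0},{"tx": -0.64,"ty": 0.02,"tz": -0.05,"twist": 0},{"tx": -0.77,"ty": 0.03,"tz": -0.05,"twist": 0},{"tx": -0.9,"ty": 0.04,"tz": -0.05,"twist": 0},{"tx": -1,"ty": 0.04,"tz": -0.05,"twist": 0}]'

```text
t: 4.95
eef_pos: [0.6097, 0.0561, 0.1787]
ee_rot: [3.141, 0.0, -1.53]
force: [0.5, -0.9, -2.3]
width: 0.0138
gripper_force: 35.0
```

>>> arm_command --commands '[{"tx": -0.12,"ty": 0,"tz": 0,"twist": 0},{"tx": -0.24,"ty": 0,"tz": 0,"twist": 0},{"tx": -0.36,"ty": 0,"tz": 0.06,"twist": 0},{"tx": -0.48,"ty": 0,"tz": 0.12,"twist": 0},{"tx": -0.58,"ty": 0,"tz": 0.18,"twist": 0},{"tx": -0.63,"ty": 0,"tz": 0.25,"twist": 0},{"tx": -0.63,"ty": 0,"tz": 0.3,"twist": 0},{"tx": -0.63,"ty": 0,"tz": 0.3,"twist": 0}]'

```text
t: 5.62
eef_pos: [0.602, 0.2113, 0.1003]
ee_rot: [3.136, -0.002, -1.529]
force: [-1.4, -0.2, -2.5]
width: 0.0134
gripper_force: 35.0
```

```bash
python3 -c "
from h import *
plan((.614,.211,.06,-1.52),(.614,.211,.03,-1.52))"
```

```text
t 5.6 tcp [0.602  0.2113 0.1003] rot [ 3.136e+00 -2.000e-03 -1.529e+00] F [-1.4 -0.2 -2.5] w 0.0134
-> [ 0.614  0.211  0.06  -1.52 ] sh [ 0.0033 -0.0478  0.1613 -0.003 ] rows 1.0
-> [ 0.614  0.211  0.03  -1.52 ] sh [ 0.   -0.    0.12 -0.  ] rows 0.7
```

>>> arm_command --commands '[{"tx": 0,"ty": -0.02,"tz": 0.06,"twist": 0},{"tx": 0,"ty": -0.048,"tz": 0.12,"twist": 0},{"tx": 0,"ty": -0.048,"tz": 0.18,"twist": 0},{"tx": 0,"ty": -0.048,"tz": 0.22,"twist": 0},{"tx": 0,"ty": -0.048,"tz": 0.25,"twist": 0},{"tx": 0,"ty": -0.048,"tz": 0.27,"twist": 0},{"tx": 0,"ty": -0.048,"tz": 0.28,"twist": 0},{"tx": 0,"ty": -0.048,"tz": 0.285,"twist": 0}]'

```text
t: 6.28
eef_pos: [0.6164, 0.2117, 0.033]
ee_rot: [-3.141, 0.0, -1.53]
force: [0.6, 0.6, -2.2]
width: 0.0137
gripper_force: 35.0
```

>>> arm_command --commands '[{"tx": 0,"ty": 0,"tz": 0,"twist": 0},{"tx": 0,"ty": 0,"tz": 0,"twist": 0},{"tx": 0,"ty": 0,"tz": 0,"twist": 0},{"tx": 0,"ty": 0,"tz": 0,"twist": 0},{"tx": 0,"ty": 0,"tz": 0,"twist": 0},{"tx": 0,"ty": 0,"tz": 0,"twist": 0},{"tx": 0,"ty": 0,"tz": 0,"twist": 0},{"tx": 0,"ty": 0,"tz": 0,"twist": 0}]' --claw 0.5

```text
t: 6.95
eef_pos: [0.6163, 0.2117, 0.0329]
ee_rot: [-3.142, 0.0, -1.53]
force: [0.8, -0.1, -0.6]
width: 0.0435
gripper_force: 0.0
```

>>> arm_command --commands '[{"tx": 0,"ty": 0,"tz": -0.06,"twist": 0},{"tx": 0,"ty": 0,"tz": -0.14,"twist": 0},{"tx": 0,"ty": 0,"tz": -0.28,"twist": 0},{"tx": 0,"ty": 0.14,"tz": -0.36,"twist": 0},{"tx": 0,"ty": 0.28,"tz": -0.4,"twist": 0},{"tx": 0,"ty": 0.42,"tz": -0.4,"twist": 0},{"tx": 0,"ty": 0.56,"tz": -0.4,"twist": 0},{"tx": 0,"ty": 0.6,"tz": -0.4,"twist": 0}]'

```text
t: 7.62
eef_pos: [0.4623, 0.2045, 0.1331]
ee_rot: [3.141, 0.001, -1.53]
force: [-0.1, -0.3, -1.1]
width: 0.0438
gripper_force: 0.0
```

Run:
```python
from h import *
t=grab_frame('top');s=grab_frame('scene')
a=cv2.resize(t[120:260,150:450],None,fx=2.6,fy=2.6,interpolation=2);save('top2',a)
print([ (c,d['score'],w(c,d['uv'],0).round(3)) for c in('top','scene') for d in spot_point('cassette',c)[:2]])
for c,f in(('top',t),('scene',s)):
  for q,z in(('cassette',.1),('lid',.021)):
    for d in regions_of(q,c)[:2]:
        h=cv2.convexHull(np.argwhere(d['region'])[:,::-1].astype(np.float32))[:,0]
        W=np.array([w(c,p,z)[:2] for p in h],np.float32);print(q,c,round(d['score'],2),cv2.minAreaRect(W))
  for n,P in(('A',(.4515,.36,.006)),('B',(.444,.0105,.006)),('C',(.446,-.41,.006))):
    try: print(n,c,*blob(f,c,px(c,P),22,.006,.020))
    except Exception as e: print(n,c,e)
plan((.452,.36,.12,-1.57-.42))
```

```text
[('top', 0.91, array([ 0.639, -0.194,  0.   ])), ('scene', 0.91, array([ 0.634, -0.197, -0.   ]))]
cassette top 0.89 ((0.6277908086776733, -0.18494734168052673), (0.11985167115926743, 0.13256056606769562), 3.842015504837036)
lid top 0.69 ((0.6183363199234009, 0.21230944991111755), (0.12093863636255264, 0.13504363596439362), 1.1728794574737549)
A top 1-dimensional array given. Array must be at least two-dimensional
B top [0.4434 0.0105] [0.4428 0.0101] -1.0 863 ((288.0000305175781, 232.50001525878906), (31.819805145263672, 31.819805145263672), 45.0)
C top [ 0.4455 -0.4093] [ 0.4456 -0.4079] -6.4 841 ((423.25006103515625, 229.25003051757812), (31.819805145263672, 31.11269760131836), 45.0)
cassette scene 0.64 ((0.647548258304596, -0.16503338515758514), (0.1299782395362854, 0.18045197427272797), 4.477433204650879)
lid scene 0.58 ((0.6204966306686401, 0.21362560987472534), (0.12420974671840668, 0.14056535065174103), 2.739954948425293)
A scene [0.4526 0.3603] [0.4537 0.3606] -26.3 650 ((408.0, 275.5), (27.0, 28.0), 90.0)
B scene [0.4445 0.0104] [0.4456 0.0125] -4.0 498 ((349.0, 202.0), (22.0, 26.0), 90.0)
C scene [ 0.4474 -0.41  ] [ 0.4485 -0.4075] -8.5 379 ((287.5, 130.0), (18.0, 23.0), 90.0)
t 8.0 tcp [0.4672 0.2057 0.1324] rot [ 3.141 -0.    -1.531] F [-0.5 -0.2 -0.4] w 0.044
-> [ 0.452  0.36   0.12  -1.99 ] sh [-0.6191  0.0362  0.0496  0.1461] rows 3.7h.py:25: RuntimeWarning: invalid value encountered in divide
  p=np.argwhere(wt>0)[:,::-1];g=wt[wt>0].astype(float);ck=(p*g[:,None]).sum(0)/g.sum()
```

View pics/top2.png

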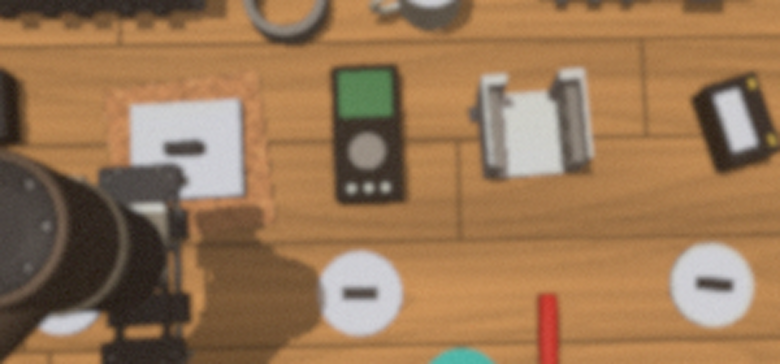

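The lid sits on the mat at crop (187,148). The cassette is open, with its walls at crop x≈482–508 and 560–592, and there is no back wall. I'll refine the cassette pose with an edge fit.

```bash
cat > fit.py <<'E'
from h import *
from scipy.optimize import minimize
E3=[]
for s in(1,-1):
    for y in(58,53): E3+=[((-51,s*y,100),(51,s*y,100))]
    for x in(-51,51): E3+=[((x,s*58,100),(x,s*53,100))]
    E3+=[((-51,s*58,100),(-51,s*58,0))]
E3=[np.array(e)/1000. for e in E3]
pts=np.vstack([a+(b-a)*np.linspace(0,1,30)[:,None] for a,b in E3])
def pr(cam,p,P=pts):
    c,s=np.cos(p[2]),np.sin(p[2]);W=P@np.array([[c,s,0],[-s,c,0],[0,0,1]])+[p[0],p[1],0]
    C=calibration(cam);K=np.array(C['camera_matrix']);T=np.array(C['extrinsics']);q=(W-T[:3,3])@T[:3,:3]@K.T
    return q[:,:2]/q[:,2:]
def fit(fr,p0=(.634,-.191,.05)):
    G={}
    for c,f in fr.items():
        g=cv2.GaussianBlur(cv2.cvtColor(f,cv2.COLOR_RGB2LAB).astype(np.float32),(0,0),.8)
        G[c]=np.sqrt(sum(cv2.Sobel(g[...,i],5,1,0)**2+cv2.Sobel(g[...,i],5,0,1)**2 for i in range(3)))
    def cost(p): 
        return -sum(cv2.remap(G[c],pr(c,p).astype(np.float32)[None],None,1).mean()/G[c].mean() for c in G)
    best=min(((cost((p0[0]+a,p0[1]+b,p0[2]+d)),p0[0]+a,p0[1]+b,p0[2]+d) for a in np.arange(-.01,.0101,.001) for b in np.arange(-.008,.0081,.001) for d in np.arange(-.04,.041,.01)))
    return np.round(best,4)
if __name__=='__main__':
    fr={c:grab_frame(c) for c in('top','scene')}
    print('top',fit({'top':fr['top']}),'scene',fit({'scene':fr['scene']}));b=fit(fr);print('both',b)
    o=[]
    for c,k in(('top',(325,140,385,195)),('scene',(245,150,305,205))):
        im=cv2.resize(fr[c][k[1]:k[3],k[0]:k[2]],None,fx=6.5,fy=6.5,interpolation=2)
        for u in (pr(c,b[1:])-[k[0]-.5,k[1]-.5])*6.5: cv2.circle(im,tuple(int(v) for v in u),1,(255,0,0),-1)
        o.append(im)
    save('fit',np.hstack(o))
E
python3 fit.py
```

```text
Traceback (most recent call last):
  File "fit.py", line 25, in <module>
    print('top',fit({'top':fr['top']}),'scene',fit({'scene':fr['scene']}));b=fit(fr);print('both',b)
                ~~~^^^^^^^^^^^^^^^^^^^
  File "fit.py", line 21, in fit
    best=min(((cost((p0[0]+a,p0[1]+b,p0[2]+d)),p0[0]+a,p0[1]+b,p0[2]+d) for a in np.arange(-.01,.0101,.001) for b in np.arange(-.008,.0081,.001) for d in np.arange(-.04,.041,.01)))
  File "fit.py", line 21, in <genexpr>
    best=min(((cost((p0[0]+a,p0[1]+b,p0[2]+d)),p0[0]+a,p0[1]+b,p0[2]+d) for a in np.arange(-.01,.0101,.001) for b in np.arange(-.008,.0081,.001) for d in np.arange(-.04,.041,.01)))
               ~~~~^^^^^^^^^^^^^^^^^^^^^^^^^^^
  File "fit.py", line 20, in cost
    return -sum(cv2.remap(G[c],pr(c,p).astype(np.float32)[None],None,1).mean()/G[c].mean() for c in G)
            ~~~^^^^^^^^^^^^^^^^^^^^^^^^^^^^^^^^^^^^^^^^^^^^^^^^^^^^^^^^^^^^^^^^^^^^^^^^^^^^^^^^^^^^^^^
  File "fit.py", line 20, in <genexpr>
    return -sum(cv2.remap(G[c],pr(c,p).astype(np.float32)[None],None,1).mean()/G[c].mean() for c in G)
                               ~~^^^^^
  File "fit.py", line 12, in pr
    C=calibration(cam);K=np.array(C['camera_matrix']);T=np.array(C['extrinsics']);q=(W-T[:3,3])@T[:3,:3]@K.T
ValueError: time passes only in moves, steps and waits
```

```bash
sed -i 's/^from scipy.*/import functools; calibration=functools.cache(calibration)/' fit.py; sed -i 's/^from station import \*/from station import *\nimport functools; calibration=functools.cache(calibration)/' h.py; python3 fit.py
```

```text
top [-3.388  0.633 -0.193  0.06 ] scene [-4.8614  0.641  -0.192   0.01  ]
both [-8.078  0.633 -0.193  0.06 ]
```

View pics/fit.png

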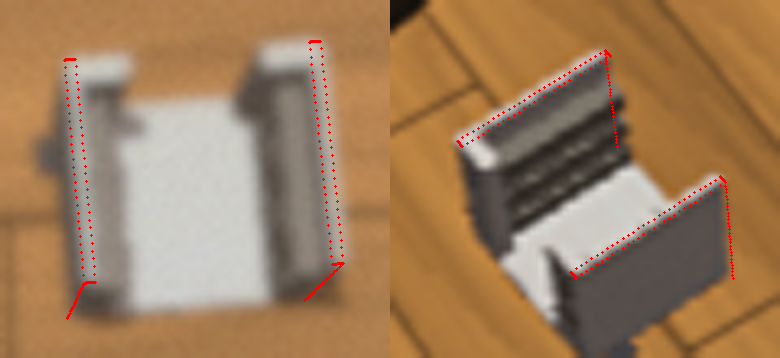

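The scene overlay matches the wall tops, so I take the cassette at about (0.634, -0.192) with yaw 0.055. Disc A next.

>>> arm_command --commands '[{"tx": -0.15,"ty": 0.01,"tz": 0,"twist": 0.03},{"tx": -0.3,"ty": 0.02,"tz": 0,"twist": 0.06},{"tx": -0.45,"ty": 0.03,"tz": 0,"twist": 0.09},{"tx": -0.62,"ty": 0.036,"tz": 0.05,"twist": 0.12},{"tx": -0.62,"ty": 0.036,"tz": 0.12,"twist": 0.15},{"tx": -0.62,"ty": 0.036,"tz": 0.2,"twist": 0.15},{"tx": -0.62,"ty": 0.036,"tz": 0.28,"twist": 0.15},{"tx": -0.62,"ty": 0.036,"tz": 0.28,"twist": 0.15}]'

```text
t: 8.88
eef_pos: [0.4494, 0.3584, 0.0587]
ee_rot: [3.14, -0.006, -2.002]
force: [0.3, -0.7, 0.3]
width: 0.0438
gripper_force: 0.0
```

```bash
python3 -c "
from h import *
s=grab_frame('scene')
print(*blob(s,'scene',px('scene',(.4525,.36,.006)),22,.006,.020))
plan((.452,.36,.013,-2.0))"
```

```text
[0.4571 0.369 ] [0.4562 0.3588] 0.9 502 ((408.7135009765625, 279.0189208984375), (19.807247161865234, 28.12525177001953), 81.02737426757812)
t 8.9 tcp [0.4503 0.3589 0.0608] rot [ 3.141 -0.005 -2.002] F [ 0.8 -0.2  0.2] w 0.0439
-> [ 0.452  0.36   0.013 -2.   ] sh [-0.0066 -0.0044  0.1913 -0.0005] rows 1.1
```

>>> arm_command --commands '[{"tx": -0.006,"ty": -0.004,"tz": 0.06,"twist": 0},{"tx": -0.006,"ty": -0.004,"tz": 0.12,"twist": 0},{"tx": -0.006,"ty": -0.004,"tz": 0.16,"twist": 0},{"tx": -0.006,"ty": -0.004,"tz": 0.18,"twist": 0},{"tx": -0.006,"ty": -0.004,"tz": 0.19,"twist": 0},{"tx": -0.006,"ty": -0.004,"tz": 0.19,"twist": 0},{"tx": -0.006,"ty": -0.004,"tz": 0.19,"twist": 0},{"tx": -0.006,"ty": -0.004,"tz": 0.19,"twist": 0}]'

```text
t: 9.6
eef_pos: [0.453, 0.3615, 0.0161]
ee_rot: [-3.141, 0.001, -2.001]
force: [-0.0, 0.7, 0.2]
width: 0.0439
gripper_force: 0.0
```

>>> arm_command --commands '[{"tx": 0,"ty": 0,"tz": 0,"twist": 0},{"tx": 0,"ty": 0,"tz": 0,"twist": 0},{"tx": 0,"ty": 0,"tz": 0,"twist": 0},{"tx": 0,"ty": 0,"tz": 0,"twist": 0},{"tx": 0,"ty": 0,"tz": 0,"twist": 0},{"tx": 0,"ty": 0,"tz": 0,"twist": 0},{"tx": 0,"ty": 0,"tz": 0,"twist": 0},{"tx": 0,"ty": 0,"tz": 0,"twist": 0}]' --claw 0 --grip_force 40

```text
t: 10.27
eef_pos: [0.4526, 0.3612, 0.0154]
ee_rot: [3.142, 0.0, -2.001]
force: [-1.8, -0.4, 1.1]
width: 0.0134
gripper_force: 40.0
```

```bash
python3 -c "
from h import *
plan((.452,.361,.09,-2.0),(.46,.2,.13,-1.7),(.47,.0,.13,-1.516),(.504,-.199,.12,-1.516),(.504,-.199,.039,-1.516),(.634,-.192,.039,-1.516))"
```

```text
t 10.3 tcp [0.4526 0.3612 0.0154] rot [ 3.142  0.    -2.001] F [-1.8 -0.4  1.1] w 0.0134
-> [ 0.452  0.361  0.09  -2.   ] sh [ 0.0016  0.002  -0.2985 -0.0005] rows 1.8
-> [ 0.46  0.2   0.13 -1.7 ] sh [ 0.5723 -0.2971 -0.16   -0.0955] rows 4.0
-> [ 0.47   0.     0.13  -1.516] sh [ 0.7882 -0.1427 -0.     -0.0586] rows 4.8
-> [ 0.504 -0.199  0.12  -1.516] sh [ 0.8023 -0.0922  0.04   -0.    ] rows 4.8
-> [ 0.504 -0.199  0.039 -1.516] sh [ 0.    -0.     0.324 -0.   ] rows 1.9
-> [ 0.634 -0.192  0.039 -1.516] sh [ 5.000e-04 -5.208e-01 -0.000e+00 -0.000e+00] rows 3.1
```

>>> arm_command --commands '[{"tx": 0,"ty": 0,"tz": -0.05,"twist": 0},{"tx": 0,"ty": 0,"tz": -0.15,"twist": 0},{"tx": 0,"ty": 0,"tz": -0.28,"twist": 0},{"tx": 0.11,"ty": -0.06,"tz": -0.36,"twist": -0.02},{"tx": 0.23,"ty": -0.12,"tz": -0.42,"twist": -0.04},{"tx": 0.35,"ty": -0.18,"tz": -0.46,"twist": -0.06},{"tx": 0.46,"ty": -0.24,"tz": -0.46,"twist": -0.08},{"tx": 0.57,"ty": -0.295,"tz": -0.46,"twist": -0.095}]'

```text
t: 10.93
eef_pos: [0.4602, 0.1996, 0.131]
ee_rot: [-3.141, 0.001, -1.7]
force: [0.2, 0.8, -1.9]
width: 0.0133
gripper_force: 40.0
```

>>> arm_command --commands '[{"tx": 0.12,"ty": -0.02,"tz": 0,"twist": -0.01},{"tx": 0.24,"ty": -0.04,"tz": 0,"twist": -0.02},{"tx": 0.36,"ty": -0.06,"tz": 0,"twist": -0.03},{"tx": 0.48,"ty": -0.08,"tz": 0,"twist": -0.04},{"tx": 0.6,"ty": -0.11,"tz": 0,"twist": -0.05},{"tx": 0.7,"ty": -0.13,"tz": 0,"twist": -0.058},{"tx": 0.788,"ty": -0.143,"tz": 0,"twist": -0.058},{"tx": 0.788,"ty": -0.143,"tz": 0,"twist": -0.058}]'

```text
t: 11.6
eef_pos: [0.4687, -0.0022, 0.1299]
ee_rot: [3.14, -0.0, -1.523]
force: [-0.6, -0.0, -1.8]
width: 0.0134
gripper_force: 40.0
```

```bash
python3 -c "
from h import *
plan((.504,-.199,.12,-1.516),(.504,-.199,.039,-1.516),(.634,-.192,.039,-1.516))"
```

```text
t 11.6 tcp [ 0.4687 -0.0022  0.1299] rot [ 3.14  -0.    -1.523] F [-0.6 -0.  -1.8] w 0.0134
-> [ 0.504 -0.199  0.12  -1.516] sh [ 0.7932 -0.1039  0.0397 -0.0024] rows 4.8
-> [ 0.504 -0.199  0.039 -1.516] sh [ 0.    -0.     0.324 -0.   ] rows 1.9
-> [ 0.634 -0.192  0.039 -1.516] sh [ 5.000e-04 -5.208e-01 -0.000e+00 -0.000e+00] rows 3.1
```

>>> arm_command --commands '[{"tx": 0.13,"ty": -0.02,"tz": 0,"twist": 0},{"tx": 0.26,"ty": -0.04,"tz": 0,"twist": 0},{"tx": 0.4,"ty": -0.06,"tz": 0,"twist": 0},{"tx": 0.53,"ty": -0.08,"tz": 0.04,"twist": -0.002},{"tx": 0.67,"ty": -0.1,"tz": 0.08,"twist": -0.002},{"tx": 0.793,"ty": -0.104,"tz": 0.16,"twist": -0.002},{"tx": 0.793,"ty": -0.104,"tz": 0.24,"twist": -0.002},{"tx": 0.793,"ty": -0.104,"tz": 0.24,"twist": -0.002}]'

```text
t: 12.27
eef_pos: [0.5024, -0.1969, 0.0662]
ee_rot: [3.135, 0.001, -1.519]
force: [-1.6, 0.5, -2.6]
width: 0.0131
gripper_force: 40.0
```

Run:
```python
from h import *
t=grab_frame('top');s=grab_frame('scene')
a=cv2.resize(t[130:260,310:440],None,fx=3,fy=3,interpolation=2);b=cv2.resize(s[100:230,220:350],None,fx=3,fy=3,interpolation=2)
save('front',np.hstack([a,b]))
plan((.504,-.199,.039,-1.516),(.634,-.192,.039,-1.516))
```

```text
t 12.4 tcp [ 0.5047 -0.1958  0.0698] rot [ 3.139  0.    -1.515] F [-0.4  0.2 -1.5] w 0.0128
-> [ 0.504 -0.199  0.039 -1.516] sh [0.0127 0.0034 0.1231 0.0003] rows 0.7
-> [ 0.634 -0.192  0.039 -1.516] sh [ 5.000e-04 -5.208e-01 -0.000e+00 -0.000e+00] rows 3.1
```

View pics/front.png

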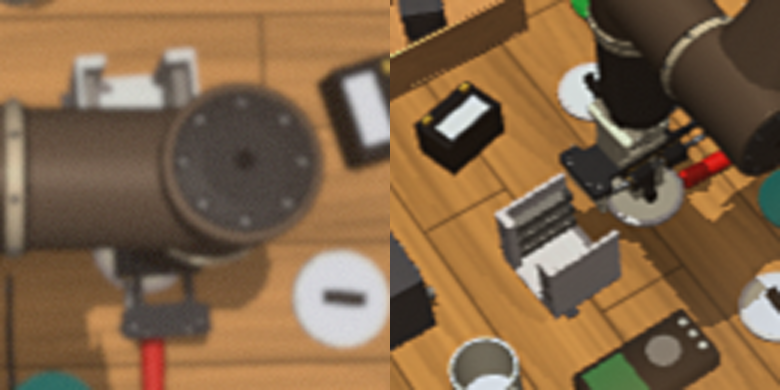

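The disc hangs flat in front of the cassette, at about (645,195) on the right side of the picture, and is lined up with it. Lowering to slot height.

>>> arm_command --commands '[{"tx": 0.012,"ty": 0.003,"tz": 0.04,"twist": 0},{"tx": 0.012,"ty": 0.003,"tz": 0.08,"twist": 0},{"tx": 0.012,"ty": 0.003,"tz": 0.11,"twist": 0},{"tx": 0.012,"ty": 0.003,"tz": 0.12,"twist": 0},{"tx": 0.012,"ty": 0.003,"tz": 0.12,"twist": 0},{"tx": 0.012,"ty": 0.003,"tz": 0.12,"twist": 0},{"tx": 0.012,"ty": 0.003,"tz": 0.12,"twist": 0},{"tx": 0.012,"ty": 0.003,"tz": 0.12,"twist": 0}]'

```text
t: 13.03
eef_pos: [0.5053, -0.1989, 0.0407]
ee_rot: [-3.141, -0.0, -1.514]
force: [-1.1, -0.2, -1.4]
width: 0.0132
gripper_force: 40.0
```

```bash
python3 -c "
from h import *
plan((.56,-.196,.039,-1.516),(.634,-.192,.039,-1.516))"
```

```text
t 13.0 tcp [ 0.5053 -0.1989  0.0407] rot [-3.141 -0.    -1.514] F [-1.1 -0.2 -1.4] w 0.0132
-> [ 0.56  -0.196  0.039 -1.516] sh [ 0.0009 -0.2193  0.007   0.0005] rows 1.3
-> [ 0.634 -0.192  0.039 -1.516] sh [ 2.000e-04 -2.964e-01 -0.000e+00 -0.000e+00] rows 1.8
```

>>> arm_command --commands '[{"tx": 0,"ty": -0.03,"tz": 0.007,"twist": 0},{"tx": 0,"ty": -0.08,"tz": 0.007,"twist": 0},{"tx": 0,"ty": -0.13,"tz": 0.007,"twist": 0},{"tx": 0,"ty": -0.18,"tz": 0.007,"twist": 0},{"tx": 0,"ty": -0.23,"tz": 0.007,"twist": 0},{"tx": 0,"ty": -0.28,"tz": 0.007,"twist": 0},{"tx": 0,"ty": -0.32,"tz": 0.007,"twist": 0},{"tx": 0,"ty": -0.32,"tz": 0.007,"twist": 0}]'

```text
t: 13.7
eef_pos: [0.5873, -0.1944, 0.0385]
ee_rot: [-3.14, -0.001, -1.514]
force: [0.5, 0.2, -1.6]
width: 0.013
gripper_force: 40.0
```

```bash
python3 -c "
from h import *
plan((.634,-.192,.039,-1.516))"
```

```text
t 13.7 tcp [ 0.5873 -0.1944  0.0385] rot [-3.140e+00 -1.000e-03 -1.514e+00] F [ 0.5  0.2 -1.6] w 0.013
-> [ 0.634 -0.192  0.039 -1.516] sh [ 0.0012 -0.1872 -0.0019  0.0007] rows 1.1
```

>>> arm_command --commands '[{"tx": 0,"ty": -0.03,"tz": 0,"twist": 0},{"tx": 0,"ty": -0.06,"tz": 0,"twist": 0},{"tx": 0,"ty": -0.09,"tz": 0,"twist": 0},{"tx": 0,"ty": -0.12,"tz": 0,"twist": 0},{"tx": 0,"ty": -0.14,"tz": 0,"twist": 0},{"tx": 0,"ty": -0.16,"tz": 0,"twist": 0},{"tx": 0,"ty": -0.175,"tz": 0,"twist": 0},{"tx": 0,"ty": -0.18,"tz": 0,"twist": 0}]'

```text
t: 14.37
eef_pos: [0.6303, -0.1918, 0.0385]
ee_rot: [-3.141, -0.0, -1.514]
force: [-0.3, -0.3, -2.6]
width: 0.0132
gripper_force: 40.0
```

>>> arm_command --commands '[{"tx": 0,"ty": -0.004,"tz": 0,"twist": 0},{"tx": 0,"ty": -0.008,"tz": 0,"twist": 0},{"tx": 0,"ty": -0.012,"tz": 0,"twist": 0},{"tx": 0,"ty": -0.016,"tz": 0,"twist": 0},{"tx": 0,"ty": -0.016,"tz": 0,"twist": 0},{"tx": 0,"ty": -0.016,"tz": 0,"twist": 0},{"tx": 0,"ty": -0.016,"tz": 0,"twist": 0},{"tx": 0,"ty": -0.016,"tz": 0,"twist": 0}]'

```text
t: 15.03
eef_pos: [0.6329, -0.1918, 0.0383]
ee_rot: [3.14, 0.0, -1.515]
force: [-4.8, -2.3, -1.6]
width: 0.0132
gripper_force: 40.0
```

>>> arm_command --commands '[{"tx": 0,"ty": 0.002,"tz": 0.003,"twist": 0},{"tx": 0,"ty": 0.002,"tz": 0.006,"twist": 0},{"tx": 0,"ty": 0.002,"tz": 0.009,"twist": 0},{"tx": 0,"ty": 0.002,"tz": 0.009,"twist": 0},{"tx": 0,"ty": 0.002,"tz": 0.009,"twist": 0},{"tx": 0,"ty": 0.002,"tz": 0.009,"twist": 0},{"tx": 0,"ty": 0.002,"tz": 0.009,"twist": 0},{"tx": 0,"ty": 0.002,"tz": 0.009,"twist": 0}]'

```text
t: 15.7
eef_pos: [0.633, -0.192, 0.0365]
ee_rot: [3.141, -0.0, -1.515]
force: [-4.1, -2.8, 1.3]
width: 0.0135
gripper_force: 40.0
```

>>> arm_command --commands '[{"tx": 0,"ty": 0,"tz": 0,"twist": 0},{"tx": 0,"ty": 0,"tz": 0,"twist": 0},{"tx": 0,"ty": 0,"tz": 0,"twist": 0},{"tx": 0,"ty": 0,"tz": 0,"twist": 0},{"tx": 0,"ty": 0,"tz": 0,"twist": 0},{"tx": 0,"ty": 0,"tz": 0,"twist": 0},{"tx": 0,"ty": 0,"tz": 0,"twist": 0},{"tx": 0,"ty": 0,"tz": 0,"twist": 0}]' --claw 0.45

```text
t: 16.37
eef_pos: [0.6333, -0.1916, 0.0363]
ee_rot: [-3.141, -0.0, -1.515]
force: [-0.1, 0.0, -0.1]
width: 0.0394
gripper_force: 0.0
```

>>> arm_command --commands '[{"tx": 0,"ty": 0,"tz": -0.05,"twist": 0},{"tx": 0,"ty": 0,"tz": -0.12,"twist": 0},{"tx": 0,"ty": 0,"tz": -0.24,"twist": 0},{"tx": 0,"ty": 0,"tz": -0.36,"twist": 0},{"tx": 0,"ty": 0.14,"tz": -0.36,"twist": 0},{"tx": 0,"ty": 0.28,"tz": -0.36,"twist": 0},{"tx": 0,"ty": 0.42,"tz": -0.36,"twist": 0},{"tx": -0.1,"ty": 0.55,"tz": -0.36,"twist": 0}]'

```text
t: 17.03
eef_pos: [0.4931, -0.1763, 0.1271]
ee_rot: [-3.141, -0.001, -1.517]
force: [0.9, 1.2, 0.8]
width: 0.0394
gripper_force: 0.0
```

>>> arm_command --commands '[{"tx": -0.12,"ty": 0.04,"tz": 0,"twist": 0},{"tx": -0.25,"ty": 0.08,"tz": 0,"twist": 0},{"tx": -0.4,"ty": 0.1,"tz": 0,"twist": 0},{"tx": -0.55,"ty": 0.12,"tz": 0,"twist": 0},{"tx": -0.65,"ty": 0.12,"tz": 0,"twist": 0},{"tx": -0.7,"ty": 0.12,"tz": 0,"twist": 0},{"tx": -0.7,"ty": 0.12,"tz": 0,"twist": 0},{"tx": -0.7,"ty": 0.12,"tz": 0,"twist": 0}]'

```text
t: 17.7
eef_pos: [0.455, -0.0006, 0.1273]
ee_rot: [-3.14, 0.0, -1.512]
force: [0.0, -0.8, 0.4]
width: 0.0397
gripper_force: 0.0
```

```bash
cat > look.py <<'E'
from h import *
import sys
t=grab_frame('top');s=grab_frame('scene')
for c,f in(('top',t),('scene',s)):
  for n,P in(('A',(.4515,.36,.006)),('B',(.444,.0105,.006)),('C',(.446,-.41,.006))):
    try: print(n,c,*blob(f,c,px(c,P),26,.006,.020)[:4])
    except Exception as e: print(n,c,'none')
a=cv2.resize(t[130:210,315:395],None,fx=4.8,fy=4.8,interpolation=2);b=cv2.resize(s[140:220,235:315],None,fx=4.8,fy=4.8,interpolation=2)
save(sys.argv[1],np.hstack([a,b]))
E
python3 look.py in1; python3 -c "
from h import *
plan((.444,.0105,.10,-1.62))"
```

```text
A top [0.4254 0.2918] [0.425  0.2882] -0.0 10
B top none
C top [ 0.4675 -0.4378] [ 0.4676 -0.4365] -5.2 823
A scene none
B scene [0.4447 0.0111] [0.4453 0.0116] -4.4 487
C scene [ 0.4691 -0.4387] [ 0.4705 -0.4356] -8.9 375
t 17.8 tcp [ 0.4549 -0.0017  0.1268] rot [-3.141  0.    -1.515] F [ 0.1  0.  -0.5] w 0.0396
-> [ 0.444  0.01   0.1   -1.62 ] sh [-0.0511  0.0407  0.1072  0.0335] rows 0.8h.py:26: RuntimeWarning: invalid value encountered in divide
  p=np.argwhere(wt>0)[:,::-1];g=wt[wt>0].astype(float);ck=(p*g[:,None]).sum(0)/g.sum()
```

View pics/in1.png

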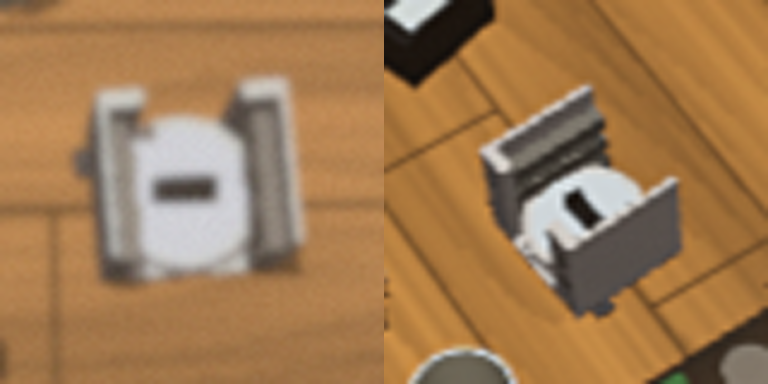

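Disc A is home in the low slot (bar at crop (185,188), clear of the open front). Disc C has been knocked to (0.469,-0.438). Disc B next.

>>> arm_command --commands '[{"tx": -0.03,"ty": 0.02,"tz": 0.04,"twist": 0.015},{"tx": -0.05,"ty": 0.043,"tz": 0.1,"twist": 0.032},{"tx": -0.05,"ty": 0.043,"tz": 0.18,"twist": 0.032},{"tx": -0.05,"ty": 0.043,"tz": 0.28,"twist": 0.032},{"tx": -0.05,"ty": 0.043,"tz": 0.37,"twist": 0.032},{"tx": -0.05,"ty": 0.043,"tz": 0.43,"twist": 0.032},{"tx": -0.05,"ty": 0.043,"tz": 0.46,"twist": 0.032},{"tx": -0.05,"ty": 0.043,"tz": 0.46,"twist": 0.032}]'

```text
t: 18.47
eef_pos: [0.4424, 0.0093, 0.01]
ee_rot: [3.139, -0.002, -1.617]
force: [0.5, -1.0, -0.1]
width: 0.0391
gripper_force: 0.0
```

>>> arm_command --commands '[{"tx": 0,"ty": 0,"tz": 0,"twist": 0},{"tx": 0,"ty": 0,"tz": 0,"twist": 0},{"tx": 0,"ty": 0,"tz": 0,"twist": 0},{"tx": 0,"ty": 0,"tz": 0,"twist": 0},{"tx": 0,"ty": 0,"tz": 0,"twist": 0},{"tx": 0,"ty": 0,"tz": 0,"twist": 0},{"tx": 0,"ty": 0,"tz": 0,"twist": 0},{"tx": 0,"ty": 0,"tz": 0,"twist": 0}]' --claw 0

```text
t: 19.13
eef_pos: [0.4437, 0.0107, 0.0121]
ee_rot: [-3.141, 0.0, -1.614]
force: [-1.9, -0.1, 7.8]
width: 0.0133
gripper_force: 40.0
```

```bash
python3 -c "
from h import *
plan((.446,.01,.11,-1.615),(.504,-.2,.11,-1.516),(.504,-.2,.064,-1.516))"
```

```text
t 19.1 tcp [0.4437 0.0107 0.0121] rot [-3.141  0.    -1.614] F [-1.9 -0.1  7.8] w 0.0133
-> [ 0.446  0.01   0.11  -1.615] sh [ 2.300e-03 -9.400e-03 -3.918e-01  2.000e-04] rows 2.3
-> [ 0.504 -0.2    0.11  -1.516] sh [ 0.8289 -0.2689 -0.     -0.0315] rows 5.2
-> [ 0.504 -0.2    0.064 -1.516] sh [ 0.    -0.     0.184 -0.   ] rows 1.1
```

>>> arm_command --commands '[{"tx": 0,"ty": 0,"tz": -0.06,"twist": 0},{"tx": 0,"ty": 0,"tz": -0.18,"twist": 0},{"tx": 0,"ty": 0,"tz": -0.3,"twist": 0},{"tx": 0.06,"ty": -0.01,"tz": -0.38,"twist": 0},{"tx": 0.15,"ty": -0.03,"tz": -0.4,"twist": 0},{"tx": 0.27,"ty": -0.07,"tz": -0.4,"twist": 0},{"tx": 0.38,"ty": -0.11,"tz": -0.4,"twist": 0},{"tx": 0.45,"ty": -0.14,"tz": -0.4,"twist": 0}]'

```text
t: 19.8
eef_pos: [0.4735, -0.1052, 0.1118]
ee_rot: [-3.141, 0.0, -1.615]
force: [0.9, 1.0, -0.2]
width: 0.0136
gripper_force: 40.0
```

>>> arm_command --commands '[{"tx": 0.08,"ty": -0.03,"tz": 0,"twist": -0.01},{"tx": 0.18,"ty": -0.07,"tz": 0,"twist": -0.02},{"tx": 0.28,"ty": -0.11,"tz": 0,"twist": -0.03},{"tx": 0.38,"ty": -0.13,"tz": 0,"twist": -0.0315},{"tx": 0.38,"ty": -0.13,"tz": 0.04,"twist": -0.0315},{"tx": 0.38,"ty": -0.13,"tz": 0.08,"twist": -0.0315},{"tx": 0.38,"ty": -0.13,"tz": 0.1,"twist": -0.0315},{"tx": 0.38,"ty": -0.13,"tz": 0.1,"twist": -0.0315}]'

```text
t: 20.47
eef_pos: [0.5, -0.1991, 0.0847]
ee_rot: [3.138, 0.001, -1.516]
force: [-0.3, 1.5, -0.9]
width: 0.0135
gripper_force: 40.0
```

```bash
python3 -c "
from h import *
plan((.504,-.199,.0635,-1.516),(.587,-.1945,.0635,-1.516))"
```

```text
t 20.5 tcp [ 0.5    -0.1991  0.0847] rot [ 3.138e+00  1.000e-03 -1.516e+00] F [-0.3  1.5 -0.9] w 0.0135
-> [ 0.504 -0.199  0.064 -1.516] sh [ 0.0004 -0.0159  0.0847 -0.0001] rows 0.5
-> [ 0.587 -0.194  0.064 -1.516] sh [ 2.000e-04 -3.325e-01 -0.000e+00 -0.000e+00] rows 2.0
```

>>> arm_command --commands '[{"tx": 0,"ty": -0.01,"tz": 0.03,"twist": 0},{"tx": 0,"ty": -0.016,"tz": 0.06,"twist": 0},{"tx": 0,"ty": -0.016,"tz": 0.08,"twist": 0},{"tx": 0,"ty": -0.016,"tz": 0.09,"twist": 0},{"tx": 0,"ty": -0.016,"tz": 0.09,"twist": 0},{"tx": 0,"ty": -0.016,"tz": 0.09,"twist": 0},{"tx": 0,"ty": -0.016,"tz": 0.09,"twist": 0},{"tx": 0,"ty": -0.016,"tz": 0.09,"twist": 0}]'

```text
t: 21.13
eef_pos: [0.5057, -0.1996, 0.0641]
ee_rot: [-3.141, -0.0, -1.516]
force: [0.2, 0.3, -1.5]
width: 0.0134
gripper_force: 40.0
```

>>> arm_command --commands '[{"tx": 0,"ty": -0.03,"tz": 0.002,"twist": 0},{"tx": 0,"ty": -0.08,"tz": 0.002,"twist": 0},{"tx": 0,"ty": -0.13,"tz": 0.002,"twist": 0},{"tx": 0,"ty": -0.18,"tz": 0.002,"twist": 0},{"tx": 0,"ty": -0.23,"tz": 0.002,"twist": 0},{"tx": 0,"ty": -0.28,"tz": 0.002,"twist": 0},{"tx": 0,"ty": -0.32,"tz": 0.002,"twist": 0},{"tx": 0,"ty": -0.32,"tz": 0.002,"twist": 0}]'

```text
t: 21.8
eef_pos: [0.5878, -0.1952, 0.0633]
ee_rot: [-3.14, -0.001, -1.515]
force: [0.1, 0.8, -1.2]
width: 0.0132
gripper_force: 40.0
```

>>> arm_command --commands '[{"tx": 0,"ty": -0.03,"tz": 0,"twist": 0},{"tx": 0,"ty": -0.06,"tz": 0,"twist": 0},{"tx": 0,"ty": -0.09,"tz": 0,"twist": 0},{"tx": 0,"ty": -0.12,"tz": 0,"twist": 0},{"tx": 0,"ty": -0.14,"tz": 0,"twist": 0},{"tx": 0,"ty": -0.16,"tz": 0,"twist": 0},{"tx": 0,"ty": -0.175,"tz": 0,"twist": 0},{"tx": 0,"ty": -0.175,"tz": 0,"twist": 0}]'

```text
t: 22.47
eef_pos: [0.6298, -0.1928, 0.0632]
ee_rot: [-3.141, -0.0, -1.516]
force: [0.2, -0.5, -0.6]
width: 0.0137
gripper_force: 40.0
```

Free so far. Next I press home, lower, release and rise.

>>> arm_command --commands '[{"tx": 0,"ty": -0.004,"tz": 0,"twist": 0},{"tx": 0,"ty": -0.008,"tz": 0,"twist": 0},{"tx": 0,"ty": -0.012,"tz": 0,"twist": 0},{"tx": 0,"ty": -0.016,"tz": 0,"twist": 0},{"tx": 0,"ty": -0.02,"tz": 0,"twist": 0},{"tx": 0,"ty": -0.02,"tz": 0,"twist": 0},{"tx": 0,"ty": -0.02,"tz": 0,"twist": 0},{"tx": 0,"ty": -0.02,"tz": 0,"twist": 0}]'

```text
t: 23.13
eef_pos: [0.633, -0.1929, 0.0629]
ee_rot: [3.14, 0.0, -1.517]
force: [-5.3, -2.2, -0.9]
width: 0.0137
gripper_force: 40.0
```

>>> arm_command --commands '[{"tx": 0,"ty": 0,"tz": 0.004,"twist": 0},{"tx": 0,"ty": 0,"tz": 0.008,"twist": 0},{"tx": 0,"ty": 0,"tz": 0.012,"twist": 0},{"tx": 0,"ty": 0,"tz": 0.012,"twist": 0},{"tx": 0,"ty": 0,"tz": 0.012,"twist": 0},{"tx": 0,"ty": 0,"tz": 0.012,"twist": 0},{"tx": 0,"ty": 0,"tz": 0.012,"twist": 0},{"tx": 0,"ty": 0,"tz": 0.012,"twist": 0}]'

```text
t: 23.8
eef_pos: [0.6333, -0.1932, 0.0602]
ee_rot: [3.14, -0.0, -1.517]
force: [-5.3, -4.1, -0.2]
width: 0.0133
gripper_force: 40.0
```

>>> arm_command --commands '[{"tx": 0,"ty": 0,"tz": 0,"twist": 0},{"tx": 0,"ty": 0,"tz": 0,"twist": 0},{"tx": 0,"ty": 0,"tz": 0,"twist": 0},{"tx": 0,"ty": 0,"tz": 0,"twist": 0},{"tx": 0,"ty": 0,"tz": 0,"twist": 0},{"tx": 0,"ty": 0,"tz": 0,"twist": 0},{"tx": 0,"ty": 0,"tz": 0,"twist": 0},{"tx": 0,"ty": 0,"tz": 0,"twist": 0}]' --claw 0.45

```text
t: 24.47
eef_pos: [0.6342, -0.1925, 0.0603]
ee_rot: [-3.141, -0.0, -1.516]
force: [0.1, -0.2, 0.3]
width: 0.0392
gripper_force: 0.0
```

>>> arm_command --commands '[{"tx": 0,"ty": 0,"tz": -0.05,"twist": 0},{"tx": 0,"ty": 0,"tz": -0.12,"twist": 0},{"tx": 0,"ty": 0,"tz": -0.24,"twist": 0},{"tx": 0,"ty": 0.02,"tz": -0.36,"twist": 0},{"tx": 0.1,"ty": 0.14,"tz": -0.36,"twist": 0},{"tx": 0.2,"ty": 0.28,"tz": -0.36,"twist": 0},{"tx": 0.3,"ty": 0.4,"tz": -0.36,"twist": 0},{"tx": 0.42,"ty": 0.48,"tz": -0.36,"twist": 0}]'

```text
t: 25.13
eef_pos: [0.5176, -0.3042, 0.1519]
ee_rot: [-3.141, 0.0, -1.515]
force: [1.5, -0.7, -0.6]
width: 0.0395
gripper_force: 0.0
```

>>> arm_command --commands '[{"tx": 0.1,"ty": 0.05,"tz": 0,"twist": 0.01},{"tx": 0.2,"ty": 0.1,"tz": 0,"twist": 0.03},{"tx": 0.35,"ty": 0.15,"tz": 0,"twist": 0.055},{"tx": 0.45,"ty": 0.2,"tz": 0,"twist": 0.055},{"tx": 0.52,"ty": 0.23,"tz": 0,"twist": 0.055},{"tx": 0.52,"ty": 0.23,"tz": 0,"twist": 0.055},{"tx": 0.52,"ty": 0.23,"tz": 0,"twist": 0.055},{"tx": 0.52,"ty": 0.23,"tz": 0,"twist": 0.055}]'

```text
t: 25.8
eef_pos: [0.4698, -0.4367, 0.1509]
ee_rot: [-3.141, -0.0, -1.689]
force: [-0.1, -0.0, 0.1]
width: 0.0398
gripper_force: 0.0
```

```bash
sed -i 's/(.446,-.41,.006)/(.468,-.438,.006)/' look.py; python3 look.py in2 2>/dev/null; python3 -c "
from h import *
plan((.469,-.4375,.1,-1.69),(.469,-.4375,.011,-1.69))"
```

```text
A top none
B top none
C top none
A scene none
B scene none
C scene [ 0.4672 -0.44  ] [ 0.4705 -0.4363] -9.3 353
t 25.9 tcp [ 0.4702 -0.4361  0.1508] rot [-3.141 -0.    -1.688] F [ 0.1 -0.1 -0.2] w 0.0393
-> [ 0.469 -0.438  0.1   -1.69 ] sh [0.0061 0.0042 0.2032 0.0007] rows 1.2
-> [ 0.469 -0.438  0.011 -1.69 ] sh [-0.     0.     0.356 -0.   ] rows 2.1
```

View pics/in2.png

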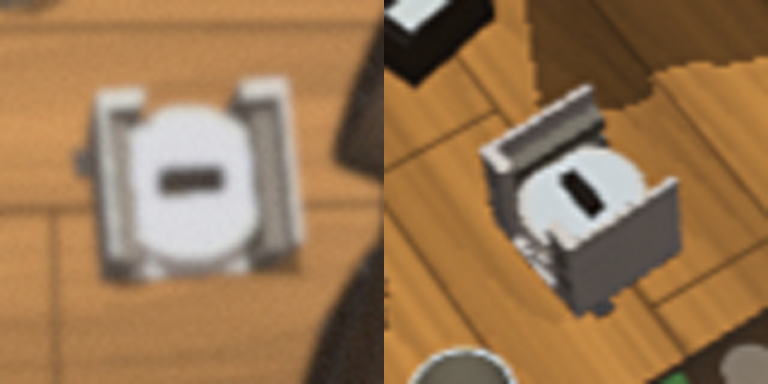

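Disc B is home in the mid slot (bar at crop (190,180)). Disc C next.

>>> arm_command --commands '[{"tx": 0.006,"ty": 0.004,"tz": 0.08,"twist": 0},{"tx": 0.006,"ty": 0.004,"tz": 0.18,"twist": 0},{"tx": 0.006,"ty": 0.004,"tz": 0.28,"twist": 0},{"tx": 0.006,"ty": 0.004,"tz": 0.38,"twist": 0},{"tx": 0.006,"ty": 0.004,"tz": 0.46,"twist": 0},{"tx": 0.006,"ty": 0.004,"tz": 0.52,"twist": 0},{"tx": 0.006,"ty": 0.004,"tz": 0.555,"twist": 0},{"tx": 0.006,"ty": 0.004,"tz": 0.555,"twist": 0}]'

```text
t: 26.57
eef_pos: [0.4679, -0.4369, 0.0097]
ee_rot: [3.139, 0.001, -1.688]
force: [-0.0, 0.9, 0.4]
width: 0.0393
gripper_force: 0.0
```

>>> arm_command --commands '[{"tx": 0,"ty": 0,"tz": 0,"twist": 0},{"tx": 0,"ty": 0,"tz": 0,"twist": 0},{"tx": 0,"ty": 0,"tz": 0,"twist": 0},{"tx": 0,"ty": 0,"tz": 0,"twist": 0},{"tx": 0,"ty": 0,"tz": 0,"twist": 0},{"tx": 0,"ty": 0,"tz": 0,"twist": 0},{"tx": 0,"ty": 0,"tz": 0,"twist": 0},{"tx": 0,"ty": 0,"tz": 0,"twist": 0}]' --claw 0

```text
t: 27.23
eef_pos: [0.4688, -0.4385, 0.0125]
ee_rot: [-3.141, -0.001, -1.689]
force: [-0.6, 2.1, 6.0]
width: 0.0132
gripper_force: 40.0
```

```bash
python3 -c "
from h import *
plan((.469,-.437,.12,-1.69),(.495,-.3,.14,-1.6),(.504,-.199,.12,-1.516),(.504,-.199,.0915,-1.516))"
```

```text
t 27.2 tcp [ 0.4688 -0.4385  0.0125] rot [-3.141e+00 -1.000e-03 -1.689e+00] F [-0.6  2.1  6. ] w 0.0132
-> [ 0.469 -0.437  0.12  -1.69 ] sh [-6.000e-03 -1.000e-04 -4.299e-01  4.000e-04] rows 2.6
-> [ 0.495 -0.3    0.14  -1.6  ] sh [-0.5565 -0.0381 -0.08   -0.0286] rows 3.4
-> [ 0.504 -0.199  0.12  -1.516] sh [-0.4049 -0.0242  0.08   -0.0267] rows 2.5
-> [ 0.504 -0.199  0.092 -1.516] sh [ 0.    -0.     0.114 -0.   ] rows 0.7
```

>>> arm_command --commands '[{"tx": 0,"ty": 0,"tz": -0.06,"twist": 0},{"tx": 0,"ty": 0,"tz": -0.17,"twist": 0},{"tx": 0,"ty": 0,"tz": -0.3,"twist": 0},{"tx": -0.05,"ty": 0,"tz": -0.42,"twist": 0},{"tx": -0.15,"ty": -0.01,"tz": -0.46,"twist": 0},{"tx": -0.28,"ty": -0.02,"tz": -0.5,"twist": -0.01},{"tx": -0.42,"ty": -0.03,"tz": -0.51,"twist": -0.02},{"tx": -0.55,"ty": -0.038,"tz": -0.51,"twist": -0.029}]'

```text
t: 27.9
eef_pos: [0.4947, -0.3017, 0.1403]
ee_rot: [-3.139, -0.0, -1.597]
force: [0.5, 0.6, -2.0]
width: 0.0134
gripper_force: 40.0
```

>>> arm_command --commands '[{"tx": -0.12,"ty": -0.01,"tz": 0.02,"twist": -0.01},{"tx": -0.24,"ty": -0.015,"tz": 0.05,"twist": -0.02},{"tx": -0.35,"ty": -0.02,"tz": 0.09,"twist": -0.0267},{"tx": -0.405,"ty": -0.024,"tz": 0.13,"twist": -0.0267},{"tx": -0.405,"ty": -0.024,"tz": 0.16,"twist": -0.0267},{"tx": -0.405,"ty": -0.024,"tz": 0.18,"twist": -0.0267},{"tx": -0.405,"ty": -0.024,"tz": 0.18,"twist": -0.0267},{"tx": -0.405,"ty": -0.024,"tz": 0.18,"twist": -0.0267}]'

```text
t: 28.57
eef_pos: [0.5028, -0.2025, 0.0939]
ee_rot: [3.141, -0.0, -1.515]
force: [-0.0, 0.3, 0.4]
width: 0.0136
gripper_force: 40.0
```

```bash
python3 -c "
from h import *
plan((.504,-.1995,.0925,-1.516),(.587,-.195,.0925,-1.516))"
```

```text
t 28.6 tcp [ 0.5028 -0.2025  0.0939] rot [ 3.141 -0.    -1.515] F [-0.   0.3  0.4] w 0.0136
-> [ 0.504 -0.2    0.092 -1.516] sh [-0.0118 -0.0056  0.0058  0.0004] rows 0.1
-> [ 0.587 -0.195  0.092 -1.516] sh [ 2.000e-04 -3.325e-01 -0.000e+00 -0.000e+00] rows 2.0
```

>>> arm_command --commands '[{"tx": -0.012,"ty": -0.03,"tz": 0.005,"twist": 0},{"tx": -0.012,"ty": -0.08,"tz": 0.005,"twist": 0},{"tx": -0.012,"ty": -0.13,"tz": 0.005,"twist": 0},{"tx": -0.012,"ty": -0.18,"tz": 0.005,"twist": 0},{"tx": -0.012,"ty": -0.23,"tz": 0.005,"twist": 0},{"tx": -0.012,"ty": -0.28,"tz": 0.005,"twist": 0},{"tx": -0.012,"ty": -0.33,"tz": 0.005,"twist": 0},{"tx": -0.012,"ty": -0.33,"tz": 0.005,"twist": 0}]'

```text
t: 29.23
eef_pos: [0.5886, -0.1945, 0.0929]
ee_rot: [-3.14, -0.001, -1.514]
force: [1.6, -0.4, -0.1]
width: 0.0132
gripper_force: 40.0
```

>>> arm_command --commands '[{"tx": 0,"ty": -0.03,"tz": 0,"twist": 0},{"tx": 0,"ty": -0.06,"tz": 0,"twist": 0},{"tx": 0,"ty": -0.09,"tz": 0,"twist": 0},{"tx": 0,"ty": -0.12,"tz": 0,"twist": 0},{"tx": 0,"ty": -0.14,"tz": 0,"twist": 0},{"tx": 0,"ty": -0.16,"tz": 0,"twist": 0},{"tx": 0,"ty": -0.17,"tz": 0,"twist": 0},{"tx": 0,"ty": -0.17,"tz": 0,"twist": 0}]'

```text
t: 29.9
eef_pos: [0.628, -0.1916, 0.0927]
ee_rot: [-3.142, -0.0, -1.514]
force: [-0.1, 0.5, -1.5]
width: 0.0135
gripper_force: 40.0
```

>>> arm_command --commands '[{"tx": 0,"ty": -0.004,"tz": 0,"twist": 0},{"tx": 0,"ty": -0.008,"tz": 0,"twist": 0},{"tx": 0,"ty": -0.012,"tz": 0,"twist": 0},{"tx": 0,"ty": -0.016,"tz": 0,"twist": 0},{"tx": 0,"ty": -0.02,"tz": 0,"twist": 0},{"tx": 0,"ty": -0.02,"tz": 0,"twist": 0},{"tx": 0,"ty": -0.02,"tz": 0,"twist": 0},{"tx": 0,"ty": -0.02,"tz": 0,"twist": 0}]'

```text
t: 30.57
eef_pos: [0.6319, -0.1916, 0.0926]
ee_rot: [3.141, 0.0, -1.514]
force: [-1.9, -0.8, -0.9]
width: 0.0133
gripper_force: 40.0
```

>>> arm_command --commands '[{"tx": 0,"ty": -0.008,"tz": 0.004,"twist": 0},{"tx": 0,"ty": -0.008,"tz": 0.008,"twist": 0},{"tx": 0,"ty": -0.008,"tz": 0.012,"twist": 0},{"tx": 0,"ty": -0.008,"tz": 0.016,"twist": 0},{"tx": 0,"ty": -0.008,"tz": 0.016,"twist": 0},{"tx": 0,"ty": -0.008,"tz": 0.016,"twist": 0},{"tx": 0,"ty": -0.008,"tz": 0.016,"twist": 0},{"tx": 0,"ty": -0.008,"tz": 0.016,"twist": 0}]'

```text
t: 31.23
eef_pos: [0.6332, -0.1923, 0.0887]
ee_rot: [3.139, -0.001, -1.514]
force: [-5.2, -4.2, 0.7]
width: 0.0135
gripper_force: 40.0
```

>>> arm_command --commands '[{"tx": 0,"ty": 0,"tz": 0,"twist": 0},{"tx": 0,"ty": 0,"tz": 0,"twist": 0},{"tx": 0,"ty": 0,"tz": 0,"twist": 0},{"tx": 0,"ty": 0,"tz": 0,"twist": 0},{"tx": 0,"ty": 0,"tz": 0,"twist": 0},{"tx": 0,"ty": 0,"tz": 0,"twist": 0},{"tx": 0,"ty": 0,"tz": 0,"twist": 0},{"tx": 0,"ty": 0,"tz": 0,"twist": 0}]' --claw 0.45

```text
t: 31.9
eef_pos: [0.6346, -0.1912, 0.0888]
ee_rot: [-3.141, 0.0, -1.514]
force: [0.6, -1.0, -0.7]
width: 0.039
gripper_force: 0.0
```

>>> arm_command --commands '[{"tx": 0,"ty": 0,"tz": -0.05,"twist": 0},{"tx": 0,"ty": 0,"tz": -0.12,"twist": 0},{"tx": 0,"ty": 0,"tz": -0.24,"twist": 0},{"tx": -0.04,"ty": 0,"tz": -0.3,"twist": 0},{"tx": -0.15,"ty": 0,"tz": -0.3,"twist": 0},{"tx": -0.3,"ty": 0,"tz": -0.3,"twist": 0},{"tx": -0.45,"ty": 0.02,"tz": -0.3,"twist": 0},{"tx": -0.6,"ty": 0.04,"tz": -0.3,"twist": 0}]'

```text
t: 32.57
eef_pos: [0.6159, -0.041, 0.165]
ee_rot: [-3.14, 0.0, -1.515]
force: [1.6, 0.1, 0.1]
width: 0.0393
gripper_force: 0.0
```

>>> arm_command --commands '[{"tx": -0.15,"ty": 0,"tz": 0,"twist": 0},{"tx": -0.3,"ty": 0,"tz": 0,"twist": 0},{"tx": -0.4,"ty": 0,"tz": 0,"twist": 0},{"tx": -0.5,"ty": 0,"tz": 0,"twist": 0},{"tx": -0.5,"ty": 0,"tz": 0,"twist": 0},{"tx": -0.5,"ty": 0,"tz": 0,"twist": 0},{"tx": -0.5,"ty": 0,"tz": 0,"twist": 0},{"tx": -0.5,"ty": 0,"tz": 0,"twist": 0}]'

```text
t: 33.23
eef_pos: [0.609, 0.0819, 0.1643]
ee_rot: [-3.141, 0.0, -1.515]
force: [0.3, 0.3, -1.1]
width: 0.0393
gripper_force: 0.0
```

```bash
cat >> look.py <<'E'
for c,f in(('top',t),('scene',s)):
    try: print('lid',c,*blob(f,c,px(c,(.615,.215,.021)),36,.021,.038))
    except Exception as e: print('none')
    for d in regions_of('lid',c)[:3]:
        h=cv2.convexHull(np.argwhere(d['region'])[:,::-1].astype(np.float32))[:,0]
        W=np.array([w(c,p,.021)[:2] for p in h],np.float32);print('lid',c,round(d['score'],2),cv2.minAreaRect(W))
E
python3 look.py in3 2>/dev/null; python3 -c "
from h import *
plan((.617,.212,.1,-1.516),(.617,.212,.028,-1.516))"
```

```text
A top none
B top none
C top none
A scene none
B scene none
C scene none
lid top [0.6115 0.2184] [0.6125 0.1934] -7.6 1457 ((220.40267944335938, 177.03981018066406), (38.58102035522461, 42.04001235961914), 86.18592071533203)
lid top 0.94 ((0.6170306205749512, 0.21838918328285217), (0.11580764502286911, 0.12283331155776978), 1.172894835472107)
lid top 0.61 ((0.6475937366485596, -0.19847260415554047), (0.09973220527172089, 0.10612421482801437), 43.83999252319336)
lid scene [0.6182 0.216 ] [0.6188 0.2162] 0.6 1280 ((344.2317199707031, 266.41461181640625), (38.73109436035156, 33.88970947265625), 51.34019470214844)
t 33.4 tcp [0.609  0.0818 0.1639] rot [-3.142  0.    -1.515] F [-1.  -0.2  1.7] w 0.0396
-> [ 0.617  0.212  0.1   -1.516] sh [-5.181e-01 -6.100e-02  2.556e-01  3.000e-04] rows 3.5
-> [ 0.617  0.212  0.028 -1.516] sh [ 0.    -0.     0.288 -0.   ] rows 1.7
```

View pics/in3.png

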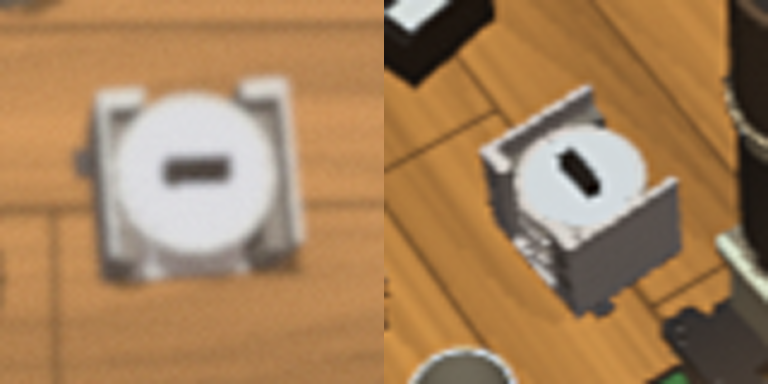

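All three discs are stacked home, with the top one's bar at crop (197,170). Back to the lid.

>>> arm_command --commands '[{"tx": -0.14,"ty": -0.02,"tz": 0.02,"twist": 0.005},{"tx": -0.28,"ty": -0.04,"tz": 0.05,"twist": 0.005},{"tx": -0.42,"ty": -0.061,"tz": 0.1,"twist": 0.005},{"tx": -0.518,"ty": -0.061,"tz": 0.18,"twist": 0.005},{"tx": -0.518,"ty": -0.061,"tz": 0.26,"twist": 0.005},{"tx": -0.518,"ty": -0.061,"tz": 0.34,"twist": 0.005},{"tx": -0.518,"ty": -0.061,"tz": 0.4,"twist": 0.005},{"tx": -0.518,"ty": -0.061,"tz": 0.4,"twist": 0.005}]'

```text
t: 34.1
eef_pos: [0.6148, 0.2115, 0.0601]
ee_rot: [3.136, -0.003, -1.531]
force: [-0.8, -0.2, -1.0]
width: 0.0395
gripper_force: 0.0
```

```bash
python3 -c "
from h import *
plan((.617,.212,.028,-1.53))"
```

```text
t 34.1 tcp [0.6148 0.2115 0.0601] rot [ 3.136e+00 -3.000e-03 -1.531e+00] F [-0.8 -0.2 -1. ] w 0.0395
-> [ 0.617  0.212  0.028 -1.53 ] sh [-0.0017 -0.0089  0.1282 -0.0002] rows 0.8
```

>>> arm_command --commands '[{"tx": 0,"ty": 0,"tz": 0.04,"twist": 0},{"tx": 0,"ty": 0,"tz": 0.08,"twist": 0},{"tx": 0,"ty": 0,"tz": 0.11,"twist": 0},{"tx": 0,"ty": 0,"tz": 0.13,"twist": 0},{"tx": 0,"ty": 0,"tz": 0.14,"twist": 0},{"tx": 0,"ty": 0,"tz": 0.14,"twist": 0},{"tx": 0,"ty": 0,"tz": 0.14,"twist": 0},{"tx": 0,"ty": 0,"tz": 0.14,"twist": 0}]'

```text
t: 34.77
eef_pos: [0.6171, 0.213, 0.0293]
ee_rot: [-3.141, 0.0, -1.53]
force: [1.1, 0.7, 0.3]
width: 0.0395
gripper_force: 0.0
```

>>> arm_command --commands '[{"tx": 0,"ty": 0,"tz": 0,"twist": 0},{"tx": 0,"ty": 0,"tz": 0,"twist": 0},{"tx": 0,"ty": 0,"tz": 0,"twist": 0},{"tx": 0,"ty": 0,"tz": 0,"twist": 0},{"tx": 0,"ty": 0,"tz": 0,"twist": 0},{"tx": 0,"ty": 0,"tz": 0,"twist": 0},{"tx": 0,"ty": 0,"tz": 0,"twist": 0},{"tx": 0,"ty": 0,"tz": 0,"twist": 0}]' --claw 0

```text
t: 35.43
eef_pos: [0.6167, 0.2129, 0.029]
ee_rot: [3.142, 0.0, -1.53]
force: [-1.0, -0.1, 2.3]
width: 0.0133
gripper_force: 40.0
```

>>> arm_command --commands '[{"tx": 0,"ty": 0,"tz": -0.05,"twist": 0},{"tx": 0,"ty": 0,"tz": -0.12,"twist": 0},{"tx": 0,"ty": 0,"tz": -0.22,"twist": 0},{"tx": 0,"ty": 0,"tz": -0.33,"twist": 0},{"tx": 0,"ty": 0,"tz": -0.44,"twist": 0},{"tx": 0,"ty": 0,"tz": -0.54,"twist": 0},{"tx": 0,"ty": 0,"tz": -0.6,"twist": 0},{"tx": 0,"ty": 0,"tz": -0.6,"twist": 0}]'

```text
t: 36.1
eef_pos: [0.6186, 0.2136, 0.1839]
ee_rot: [-3.135, 0.003, -1.529]
force: [0.8, 0.9, -1.7]
width: 0.0136
gripper_force: 40.0
```

```bash
python3 -c "
from h import *
plan((.61,-.0,.175,-1.53),(.6325,-.1955,.165,-1.518))"
```

```text
t 36.1 tcp [0.6186 0.2136 0.1839] rot [-3.135e+00  3.000e-03 -1.529e+00] F [ 0.8  0.9 -1.7] w 0.0136
-> [ 0.61  -0.     0.175 -1.53 ] sh [8.524e-01 6.990e-02 3.570e-02 2.000e-04] rows 5.1
-> [ 0.632 -0.196  0.165 -1.518] sh [ 0.785  -0.058   0.04   -0.0038] rows 4.7
```

>>> arm_command --commands '[{"tx": 0.08,"ty": 0.01,"tz": 0,"twist": 0},{"tx": 0.18,"ty": 0.02,"tz": 0,"twist": 0},{"tx": 0.31,"ty": 0.03,"tz": 0,"twist": 0},{"tx": 0.45,"ty": 0.04,"tz": 0,"twist": 0},{"tx": 0.59,"ty": 0.05,"tz": 0,"twist": 0},{"tx": 0.73,"ty": 0.06,"tz": 0,"twist": 0},{"tx": 0.85,"ty": 0.07,"tz": 0,"twist": 0},{"tx": 0.85,"ty": 0.07,"tz": 0,"twist": 0}]'

```text
t: 36.77
eef_pos: [0.606, -0.0053, 0.1776]
ee_rot: [3.138, -0.001, -1.534]
force: [0.1, 0.7, -2.1]
width: 0.0138
gripper_force: 40.0
```

>>> arm_command --commands '[{"tx": 0.13,"ty": -0.01,"tz": 0,"twist": -0.004},{"tx": 0.27,"ty": -0.02,"tz": 0,"twist": -0.004},{"tx": 0.41,"ty": -0.03,"tz": 0,"twist": -0.004},{"tx": 0.55,"ty": -0.04,"tz": 0,"twist": -0.004},{"tx": 0.68,"ty": -0.05,"tz": 0,"twist": -0.004},{"tx": 0.78,"ty": -0.06,"tz": 0,"twist": -0.004},{"tx": 0.78,"ty": -0.06,"tz": 0,"twist": -0.004},{"tx": 0.78,"ty": -0.06,"tz": 0,"twist": -0.004}]'

```text
t: 37.43
eef_pos: [0.6297, -0.1961, 0.1771]
ee_rot: [3.139, 0.001, -1.52]
force: [0.1, 0.2, -2.4]
width: 0.0136
gripper_force: 40.0
```

```bash
python3 -c "
from h import *
grab_frame('top');grab_frame('top')
plan((.6325,-.1945,.14,-1.517),(.6325,-.1945,.113,-1.517))"
```

```text
t 37.5 tcp [ 0.6302 -0.1944  0.1777] rot [ 3.140e+00  1.000e-03 -1.518e+00] F [ 0.1  0.8 -2.3] w 0.0134
-> [ 0.632 -0.194  0.14  -1.517] sh [ 0.0011 -0.0094  0.151  -0.0002] rows 0.9
-> [ 0.632 -0.194  0.113 -1.517] sh [ 0.    -0.     0.108 -0.   ] rows 0.6
```

>>> arm_command --commands '[{"tx": 0,"ty": -0.009,"tz": 0.04,"twist": 0},{"tx": 0,"ty": -0.009,"tz": 0.08,"twist": 0},{"tx": 0,"ty": -0.009,"tz": 0.12,"twist": 0},{"tx": 0,"ty": -0.009,"tz": 0.15,"twist": 0},{"tx": 0,"ty": -0.009,"tz": 0.17,"twist": 0},{"tx": 0,"ty": -0.009,"tz": 0.17,"twist": 0},{"tx": 0,"ty": -0.009,"tz": 0.17,"twist": 0},{"tx": 0,"ty": -0.009,"tz": 0.17,"twist": 0}]'

```text
t: 38.2
eef_pos: [0.6336, -0.1943, 0.1367]
ee_rot: [-3.141, -0.0, -1.517]
force: [-0.4, -0.1, -2.3]
width: 0.0138
gripper_force: 40.0
```

>>> arm_command --commands '[{"tx": 0,"ty": 0.003,"tz": 0.012,"twist": 0},{"tx": 0,"ty": 0.003,"tz": 0.024,"twist": 0},{"tx": 0,"ty": 0.003,"tz": 0.036,"twist": 0},{"tx": 0,"ty": 0.003,"tz": 0.048,"twist": 0},{"tx": 0,"ty": 0.003,"tz": 0.06,"twist": 0},{"tx": 0,"ty": 0.003,"tz": 0.07,"twist": 0},{"tx": 0,"ty": 0.003,"tz": 0.075,"twist": 0},{"tx": 0,"ty": 0.003,"tz": 0.075,"twist": 0}]'

```text
t: 38.87
eef_pos: [0.6323, -0.1943, 0.117]
ee_rot: [3.141, 0.0, -1.517]
force: [0.0, 0.7, -1.9]
width: 0.0136
gripper_force: 40.0
```

Past the wall tops with no contact. Seating it.

>>> arm_command --commands '[{"tx": 0,"ty": 0,"tz": 0.004,"twist": 0},{"tx": 0,"ty": 0,"tz": 0.008,"twist": 0},{"tx": 0,"ty": 0,"tz": 0.012,"twist": 0},{"tx": 0,"ty": 0,"tz": 0.016,"twist": 0},{"tx": 0,"ty": 0,"tz": 0.016,"twist": 0},{"tx": 0,"ty": 0,"tz": 0.016,"twist": 0},{"tx": 0,"ty": 0,"tz": 0.016,"twist": 0},{"tx": 0,"ty": 0,"tz": 0.016,"twist": 0}]'

```text
t: 39.53
eef_pos: [0.6326, -0.1944, 0.1137]
ee_rot: [-3.141, -0.0, -1.517]
force: [-0.5, 0.2, -1.8]
width: 0.0136
gripper_force: 40.0
```

>>> arm_command --commands '[{"tx": 0,"ty": 0,"tz": 0,"twist": 0},{"tx": 0,"ty": 0,"tz": 0,"twist": 0},{"tx": 0,"ty": 0,"tz": 0,"twist": 0},{"tx": 0,"ty": 0,"tz": 0,"twist": 0},{"tx": 0,"ty": 0,"tz": 0,"twist": 0},{"tx": 0,"ty": 0,"tz": 0,"twist": 0},{"tx": 0,"ty": 0,"tz": 0,"twist": 0},{"tx": 0,"ty": 0,"tz": 0,"twist": 0}]' --claw 0.45

```text
t: 40.2
eef_pos: [0.6326, -0.1943, 0.1136]
ee_rot: [-3.142, 0.0, -1.517]
force: [-0.7, 0.8, 0.3]
width: 0.0396
gripper_force: 0.0
```

>>> arm_command --commands '[{"tx": 0,"ty": 0,"tz": -0.05,"twist": 0},{"tx": 0,"ty": 0,"tz": -0.12,"twist": 0},{"tx": 0,"ty": 0,"tz": -0.24,"twist": 0},{"tx": -0.1,"ty": 0.05,"tz": -0.3,"twist": 0},{"tx": -0.2,"ty": 0.15,"tz": -0.3,"twist": 0},{"tx": -0.35,"ty": 0.25,"tz": -0.3,"twist": 0},{"tx": -0.5,"ty": 0.35,"tz": -0.3,"twist": 0},{"tx": -0.65,"ty": 0.45,"tz": -0.3,"twist": 0}]'

```text
t: 40.87
eef_pos: [0.5165, -0.0455, 0.1895]
ee_rot: [-3.14, 0.0, -1.518]
force: [0.5, 0.9, -0.3]
width: 0.0394
gripper_force: 0.0
```

>>> arm_command --commands '[{"tx": -0.15,"ty": 0,"tz": 0,"twist": 0},{"tx": -0.3,"ty": 0,"tz": 0,"twist": 0},{"tx": -0.45,"ty": 0,"tz": 0,"twist": 0},{"tx": -0.6,"ty": 0,"tz": 0,"twist": 0},{"tx": -0.6,"ty": 0,"tz": 0,"twist": 0},{"tx": -0.6,"ty": 0,"tz": 0,"twist": 0},{"tx": -0.6,"ty": 0,"tz": 0,"twist": 0},{"tx": -0.6,"ty": 0,"tz": 0,"twist": 0}]'

```text
t: 41.53
eef_pos: [0.5096, 0.1028, 0.189]
ee_rot: [-3.141, 0.0, -1.518]
force: [-0.2, -0.2, 0.9]
width: 0.0395
gripper_force: 0.0
```

Run:
```python
from h import *
t=grab_frame('top');s=grab_frame('scene')
a=cv2.resize(t[130:210,315:395],None,fx=4.8,fy=4.8,interpolation=2);b=cv2.resize(s[140:220,235:315],None,fx=4.8,fy=4.8,interpolation=2)
save('end',np.hstack([a,b]))
for c,f in(('top',t),('scene',s)):
    print('lid',c,*blob(f,c,px(c,(.633,-.192,.105)),34,.105,.122)[:3])
    H=regions_of('lid',c)[0];h=cv2.convexHull(np.argwhere(H['region'])[:,::-1].astype(np.float32))[:,0]
    print(cv2.minAreaRect(np.array([w(c,p,.105)[:2] for p in h],np.float32)))
```

```text
lid top [ 0.6293 -0.1906] [ 0.6307 -0.1918] 3.9
((0.6329911351203918, -0.18996964395046234), (0.11847499758005142, 0.13222092390060425), 3.1716487407684326)
lid scene [ 0.6347 -0.1908] [ 0.6354 -0.1893] 0.3
((0.637524425983429, -0.19051262736320496), (0.12274911254644394, 0.1436205506324768), 3.2427139282226562)
```

View pics/end.png

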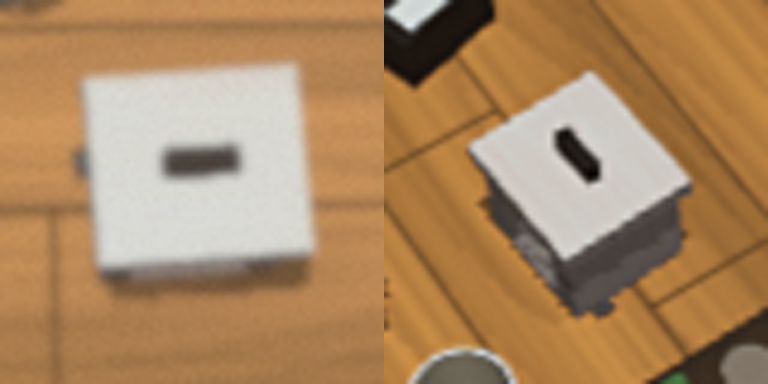

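The lid sits squarely on the cassette (knob at crop (202,161)), and its pose matches the start reading within 1 mm. Handing in.

```bash
python3 -c "
from station import *
print(job_done())"
```

```text
the job is handed in; nothing more can be done
None
```

The job is handed in, at about 42 s on the robot's clock: all three white discs are home in the low, mid and top slots, bar up, the cover is squarely back on the cassette and released, and I never touched the other goods.

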